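# Put the washed cutlery away in its drawer trays

### The job

Put the washed cutlery from the drying mat away in the wooden drawer trays: the knife, fork, spoon and teaspoon each into the tray that already holds one of its kind. Lay each piece lengthwise down in its tray, handle towards the robot like the one already there, and leave the mug and the jar where they stand.

Things in the scene. Friction and masses are not known exactly. Their poses are not given: they have to be found in the camera images.
- knife: Table knife to put away. 220 mm long: wooden handle 110 long, 16 wide, 10 thick, then a steel blade 19 mm wide. Origin: middle of the handle, on its underside; x from handle to head (tip at x = 165 mm), z up. Balances up to 25 mm ahead of the origin. Starts flat on the grey drying mat (4 mm thick, left of the robot), head pointing roughly towards the robot.
- fork: Table fork to put away. 200 mm long: wooden handle 110 long, 16 wide, 10 thick, then a steel head 25 mm wide with four tines. Origin: middle of the handle, on its underside; x from handle to head (tip at x = 145 mm), z up. Balances up to 25 mm ahead of the origin. Starts flat on the grey drying mat (4 mm thick, left of the robot), head pointing roughly away from the robot.
- spoon: Table spoon to put away. 200 mm long: wooden handle 110 long, 16 wide, 10 thick, then a steel oval bowl 38 mm wide. Origin: middle of the handle, on its underside; x from handle to head (tip at x = 145 mm), z up. Balances up to 25 mm ahead of the origin. Starts flat on the grey drying mat (4 mm thick, left of the robot), head pointing roughly away from the robot.
- teaspoon: Teaspoon to put away, the shortest piece. 140 mm long: wooden handle 80 long, 14 wide, 9 thick, then a steel oval bowl 26 mm wide. Origin: middle of the handle, on its underside; x from handle to head (tip at x = 100 mm), z up. Balances up to 25 mm ahead of the origin. Starts flat on the grey drying mat (4 mm thick, left of the robot), head pointing roughly towards the robot.
- knife_tray: Fixed open wooden tray, 260 x 94 x 45 mm high, walls and floor 5 mm, holding a loose table knife on its -y side (top 15 mm above the underside), handle to the robot. Origin: centre of the underside; x along the tray, away from the robot, z up. A table knife laid with its origin at x = -55 mm lies midway (play 15 mm each way); the +y half is free; lying partly on the other is fine.
- fork_tray: Fixed open wooden tray, 260 x 94 x 45 mm high, walls and floor 5 mm, holding a loose table fork on its -y side (top 15 mm above the underside), handle to the robot. Origin: centre of the underside; x along the tray, away from the robot, z up. A table fork laid with its origin at x = -45 mm lies midway (play 25 mm each way); the +y half is free; lying partly on the other is fine.
- spoon_tray: Fixed open wooden tray, 260 x 94 x 45 mm high, walls and floor 5 mm, holding a loose table spoon on its -y side (top 15 mm above the underside), handle to the robot. Origin: centre of the underside; x along the tray, away from the robot, z up. A table spoon laid with its origin at x = -45 mm lies midway (play 25 mm each way); the +y half is free; lying partly on the other is fine.
- teaspoon_tray: The short tray. Fixed open wooden tray, 180 x 94 x 45 mm high, walls and floor 5 mm, holding a loose teaspoon on its -y side (top 15 mm above the underside), handle to the robot. Origin: centre of the underside; x along the tray, away from the robot, z up. A teaspoon laid with its origin at x = -30 mm lies midway (play 15 mm each way); the +y half is free; lying partly on the other is fine.
- mug: White mug, 82 mm across and 92 mm high, standing beyond the work; not part of the job. Origin: centre of its underside.
- jar: Glass jar with a steel lid, 84 mm across and 115 mm high, standing beyond the work; not part of the job. Origin: centre of its underside.
Things that resemble listed ones, but are neither listed nor needed, are in the scene too. Leave any red look-alike of the knife alone.

How it is judged:
At the end, for the whole second after the job is handed in: Each of the four pieces rests in the tray of its own kind: within its walls, origin under 30 mm above the tray's underside, along the tray within 0.25 rad, handle to the robot (origin along the tray's x: knife -74 to -36 mm, fork and spoon -74 to -16, teaspoon -49 to -11; across within 37 mm) (x of knife in the frame of knife_tray between -0.074 and -0.036 m and y of knife in the frame of knife_tray between -0.037 and 0.037 m and z of knife in the frame of knife_tray between 0 and 0.03 m and angle between the x axis of knife and the x axis of knife_tray, either way round below 0.25 rad and linear speed of each of knife, fork, spoon, teaspoon below 0.02 m/s and x of fork in the frame of fork_tray between -0.074 and -0.016 m and y of fork in the frame of fork_tray between -0.037 and 0.037 m and z of fork in the frame of fork_tray between 0 and 0.03 m and angle between the x axis of fork and the x axis of fork_tray, either way round below 0.25 rad and x of spoon in the frame of spoon_tray between -0.074 and -0.016 m and y of spoon in the frame of spoon_tray between -0.037 and 0.037 m and z of spoon in the frame of spoon_tray between 0 and 0.03 m and angle between the x axis of spoon and the x axis of spoon_tray, either way round below 0.25 rad and x of teaspoon in the frame of teaspoon_tray between -0.049 and -0.011 m and y of teaspoon in the frame of teaspoon_tray between -0.037 and 0.037 m and z of teaspoon in the frame of teaspoon_tray between 0 and 0.03 m and angle between the x axis of teaspoon and the x axis of teaspoon_tray, either way round below 0.25 rad); the robot touches nothing.
It fails at once if the mug is shifted by more than 20 mm (distance of mug from where it was at the start of the episode above 0.02 m).
It fails at once if the jar is shifted by more than 20 mm (distance of jar from where it was at the start of the episode above 0.02 m).
It also fails if it takes over 115 s, if anything falls off the work surface, if the arm or the gripper's body presses on something with over 40 N, if the wrist force passes 120 N, or if a joint passes its speed limit or range.

### The arm

A 7-joint arm with a two-finger parallel gripper is mounted at the origin on the work surface. World frame = base frame: x ahead of the robot, y to its left, z up, the work surface at z = 0. Lengths are in m, angles in rad, forces in N, time in s.
With the tool pointing down it reaches from about 0.4 to 0.85 m from the base axis. Payload 10.4 kg.
Tool frame: the origin (TCP) lies between the finger pads; the fingertips stand tcp_to_tips ahead of it and the grasp point (between the pads) lies 8 mm behind it (tcp_to_tips is the distance from the TCP to the fingertips, in m); z points along the fingers, y is the line along which they close (so a half turn about z gives the same grasp; the last joint's range is limited). The gripper opens to 85 mm and grips with 20 to 120 N. Pads are 22 mm wide; open, the fingers measure 114 mm over their backs; the gripper's body (76 mm by 85 mm) begins 54 mm behind the grasp point. The pads swing forward as they close: fully open they stand 13 mm farther back than shut.
Start: joints at [-1.341, 0.332, -0.065, 1.46, 0.022, 1.35, -0.088], TCP at [0.156, 0.605, 0.242] pointing down, gripper open.
Joint ranges: [-2.6, 2.6], [-0.5, 2.12], [-1.47, 1.34], [0.16, 2.42], [-1.27, 4.41], [0.06, 2.06], [-2.6, 2.6]. Speed limits (rad/s): [2.22, 2.22, 2.79, 2.79, 3.14, 3.14, 3.14].

### API

Orientations are given as a unit quaternion [x, y, z, w].
In Python, from workcell import * gives the robot as it stands.
- The arm moves only by the tool apply_moves, never from a script. Its argument "rows" is a list of rows, each an object of numbers: "x", "y", "z": the shift along the tool's x, y, z in mm; "ax", "ay", "az": the turn, a rotation vector about the tool's x, y, z in degrees; "gripper": the closure, from 0 (fully open) to 1 (shut). A call has 1 to 5 rows; each row shifts and turns the commanded pose from where the row before left it, along the tool's axes as they then stand; what a row does not reach is not made up. A row lasts 1/12 s, in which the tool goes at most 41.7 mm and 7.16 degrees, less where a joint would pass 70% of its speed; a pose out of reach is approached as far as the arm can. A call with a gripper value outside its range is refused whole. The fingers move at their own pace and stop on an object; "newtons" is the grip in N (left out, the last holds). Time passes only in rows, so rows that do not move let the fingers close. It gives the time, the measured TCP pose, the force, the opening and the grip force at its end, in the units of the state.
- get_obs(): the state, without advancing time (a new reading comes with each control period).
- camera(name): name is "scene" or "top" or "wrist"; returns a dict with "color" (480x640x3 uint8, red, green, blue), "fov_y" (degrees; the focal length in pixels is half the picture's height over the tangent of half this angle, whatever the lens; pixels are square), "cx", "cy" (the principal point, pixels), "rvec" (rotation vector, rad) and "tvec" (3), from world to camera coordinates, as OpenCV has them. Camera axes: x right, y down, z forward; pixel columns grow to the right and rows downward; lengths in m; the calibration is good to about 2 mm. A picture is of the moment at which its call begins. There is no depth.
- hand_in(): hands the job in; it is judged then, once.
The state is a dict: "clock": time; "joint_pos": joint angles; "joint_velocities": joint speeds; "tau": joint torques, N m; "position": TCP position; "ee_rot": TCP orientation; "ft_force": force on the tool from outside, world axes, zero at the start; "torque": the same for the moment, N m; "grip_width": opening from 0.0 (shut) to 1.0 (fully open); "grasp_force": force on a finger pad.
Only numpy, scipy, OpenCV 4.12 (cv2) and the standard library are available. Lean on these libraries where they do the work, as an engineer would, in place of code of your own. Each camera call takes 0.05 s, during which the arm holds its last target. There are 200 camera calls.

## Working session

There is one attempt and no reset: what is moved stays moved. The work goes in short steps, Python scripts to look and compute and a tool call to move; the robot and the scene stay as the last step left them, time stands still between calls to the robot, and variables do not carry over. Pictures are saved under pics/ and viewed, at most 14 in all, crops included, and the job is handed in when it is done.

Besides the shell and the picture viewer there is one more tool, called after "Request:" as name(argument=value, ...), one argument or row to a line, values as JSON. apply_moves: Moves the arm, as the interface text tells. Its arguments: {"type":"object","properties":{"rows":{"type":"array","items":{"type":"object","properties":{"x":{"type":"number"},"y":{"type":"number"},"z":{"type":"number"},"ax":{"type":"number"},"ay":{"type":"number"},"az":{"type":"number"},"gripper":{"type":"number"}}}},"newtons":{"type":"number"}},"required":["rows"]}

```bash
mkdir -p pics; ls; python3 - <<'E'
from workcell import *
import cv2,numpy as np
o=get_obs();print({k:np.round(v,3) for k,v in o.items()})
try: print(tcp_to_tips)
except Exception as e: print(e)
for n in ("top","scene"):
    c=camera(n);cv2.imwrite(f"pics/{n}0.png",c["color"][:,:,::-1]);print(n,c["fov_y"],c["cx"],c["cy"],c["rvec"],c["tvec"])
    np.savez(f"{n}0.npz",**c)
E
```

```text
pics
{'clock': np.float64(0.0), 'joint_pos': array([-1.341,  0.333, -0.065,  1.461,  0.022,  1.35 , -0.089]), 'joint_velocities': array([ 0.   ,  0.   , -0.002,  0.001, -0.001, -0.   ,  0.001]), 'tau': array([-1.0000e-03, -6.2545e+01,  4.8000e-02, -3.9162e+01,  1.6000e-02,
        1.0000e-02, -0.0000e+00]), 'position': array([0.156, 0.605, 0.241]), 'ee_rot': array([ 0.126,  0.992, -0.001, -0.   ]), 'ft_force': array([ 0.445, -0.834, -0.317]), 'torque': array([ 0.023,  0.016, -0.001]), 'grasp_force': np.float64(0.0), 'grip_width': np.float64(1.0)}
0.011
top 47.438561740030224 323.14910802195516 238.81977778094 [ 2.2028881  -2.19029765  0.0646298 ] [0.09312559 0.4949129  1.52567759]
scene 56.60349683235388 322.7994441128122 243.64637417420332 [ 2.06089483  1.34863384 -0.51305587] [-0.31092738 -0.268706    1.37285273]
```

View pics/top0.png

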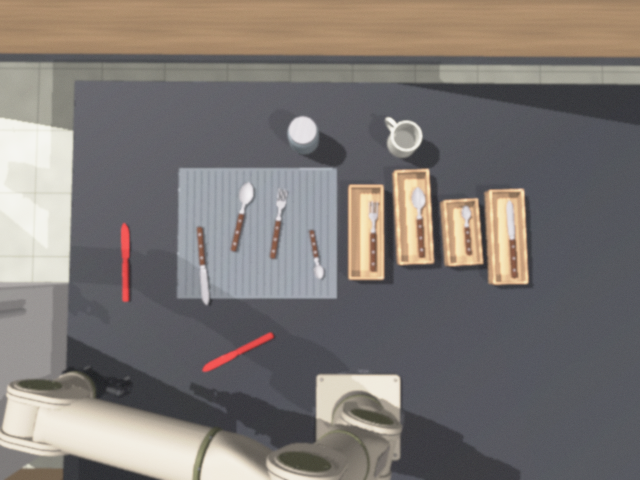

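View pics/scene0.png

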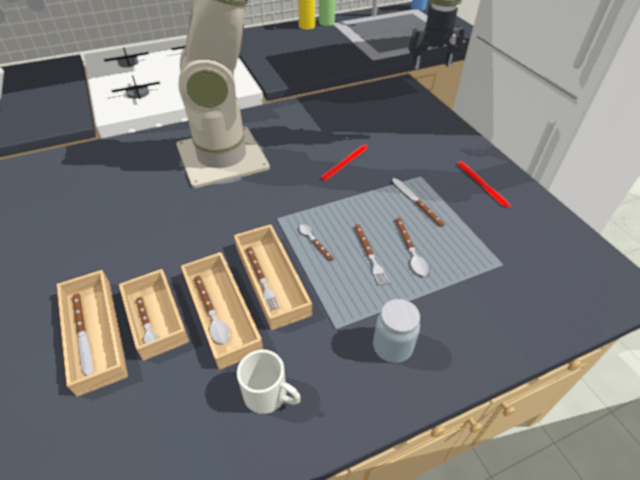

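The top view shows on the mat: knife (202,265) with its head towards the robot, spoon (242,215), fork (279,222) and teaspoon (316,254). The trays are fork (367,232), spoon (414,217), teaspoon (461,233) and knife (507,237). The red look-alikes at (126,262) and (238,352) stay where they are. The mat knife has a brown handle and a steel blade, which fits the description.

```bash
cat > h.py <<'E'
from workcell import *
import cv2,numpy as np
from scipy.spatial.transform import Rotation as Rn
def ray(c,px,z):
    f=240/np.tan(np.radians(float(c["fov_y"]))/2)
    R=Rn.from_rotvec(c["rvec"]).as_matrix(); C=-R.T@c["tvec"]
    px=np.atleast_2d(px).astype(float)
    d=np.c_[(px[:,0]-c["cx"])/f,(px[:,1]-c["cy"])/f,np.ones(len(px))]@R
    return (C+d*((z-C[2])/d[:,2])[:,None])[:,:2]
def axis(p):
    m=p.mean(0); u=np.linalg.svd(p-m,full_matrices=False)[2][0]
    t=(p-m)@u; mid=m+u*(t.max()+t.min())/2
    return mid,np.degrees(np.arctan2(u[1],u[0])),np.ptp(t)
def rel(x,y,yaw=None,z=None):
    """yaw = world heading of tool y-axis mod 180; gives az first, then shift in turned frame"""
    o=get_obs();R=Rn.from_quat(o["ee_rot"]);p=o["position"];M=R.as_matrix()
    cur=np.degrees(np.arctan2(M[1,1],M[0,1])); print("pos",np.round(p*1e3,1),"yhead",round(cur,1),"tilt",np.round(np.degrees(np.arccos(-M[2,2])),2),"q7",round(o["joint_pos"][6],2),"t",round(float(o["clock"]),1),"w",round(float(o["grip_width"]),3))
    az=0
    if yaw is not None:
        az=-((yaw-cur+90)%180-90)   # tool z down
    R2=R*Rn.from_rotvec([0,0,np.radians(az)])
    d=R2.inv().apply(np.array([x,y,p[2] if z is None else z])-p)*1e3
    print("az",round(az,1),"then xyz mm",np.round(d,1))
E
python3 - <<'E'
from h import *
c=dict(np.load("top0.npz"));im=c["color"];hsv=cv2.cvtColor(im,cv2.COLOR_RGB2HSV)
H,S,V=[hsv[:,:,i].astype(int) for i in range(3)]
roi=np.zeros((480,640),bool);roi[150:310,170:540]=1
br=roi&((H<15)|(H>172))&(S>90)&(V<150)
n,L,st,ce=cv2.connectedComponentsWithStats(br.astype(np.uint8))
for i in range(1,n):
    if st[i,4]<40: continue
    ys,xs=np.where(L==i); z=0.014 if ce[i][0]<340 else 0.013
    m,a,l=axis(ray(c,np.c_[xs,ys],z)); print("handle",ce[i].round(),st[i,4],m.round(4),round(a,1),round(l,3))
w=roi&(H>8)&(H<28)&(S>60)&(V>120); w[:,:342]=0
w=cv2.morphologyEx(w.astype(np.uint8),cv2.MORPH_CLOSE,np.ones((3,3)))
for k in cv2.findContours(w,cv2.RETR_EXTERNAL,cv2.CHAIN_APPROX_NONE)[0]:
    if cv2.contourArea(k)<1000: continue
    p=ray(c,k[:,0],0.045); r=cv2.minAreaRect((p*1000).astype(np.float32)); print("tray",k[:,0].mean(0).round(),np.round(r[0],1),np.round(r[1],1),round(r[2],1))
E
```

```text
handle [421. 237.] 93 [ 0.4998 -0.1796] -177.9 0.054
handle [374. 246.] 47 [ 0.475  -0.0461] -167.1 0.025
handle [513. 258.] 93 [ 0.4434 -0.44  ] -177.3 0.057
handle [374. 261.] 77 [ 0.4328 -0.0465] 177.5 0.051
tray [461. 232.] [ 514.3 -285.4] [186.2 108.5] 3.8
tray [506. 237.] [ 502.5 -409.7] [265.6 112. ] 2.0
tray [366. 232.] [514.2 -22.1] [263.2  99.4] 0.2
tray [413. 217.] [ 556.7 -151.6] [266.7 104.8] 2.8
```

```bash
python3 - <<'E'
from h import *
c=dict(np.load("top0.npz"));im=c["color"]
cr=cv2.resize(im[165:310,170:345],None,fx=4,fy=4,interpolation=cv2.INTER_NEAREST);cv2.imwrite("pics/mat.png",cr[:,:,::-1])
r,g,b=[im[:,:,i].astype(int) for i in range(3)]
m=(r-b>12)&(r<170);m[:165]=0;m[310:]=0;m[:,:170]=0;m[:,340:]=0
m=cv2.morphologyEx(m.astype(np.uint8),cv2.MORPH_CLOSE,np.ones((3,3)))
n,L,st,ce=cv2.connectedComponentsWithStats(m)
for i in range(1,n):
    if st[i,4]<25: continue
    ys,xs=np.where(L==i)
    p,a,l=axis(ray(c,np.c_[xs,ys],.012)); print("handle",ce[i].round(),st[i,4],p.round(4),round(a,1),round(l,3))
R=Rn.from_rotvec(c["rvec"]).as_matrix();print(-R.T@c["tvec"])
E
```

```text
handle [237. 232.] 228 [0.5119 0.339 ] 167.8 0.107
handle [275. 239.] 231 [0.4921 0.2319] 171.9 0.107
handle [200. 246.] 231 [0.4727 0.441 ] -174.8 0.107
handle [313. 243.] 136 [0.4815 0.1237] -169.6 0.077
[0.41163346 0.10348979 1.54956478]
```

View pics/mat.png

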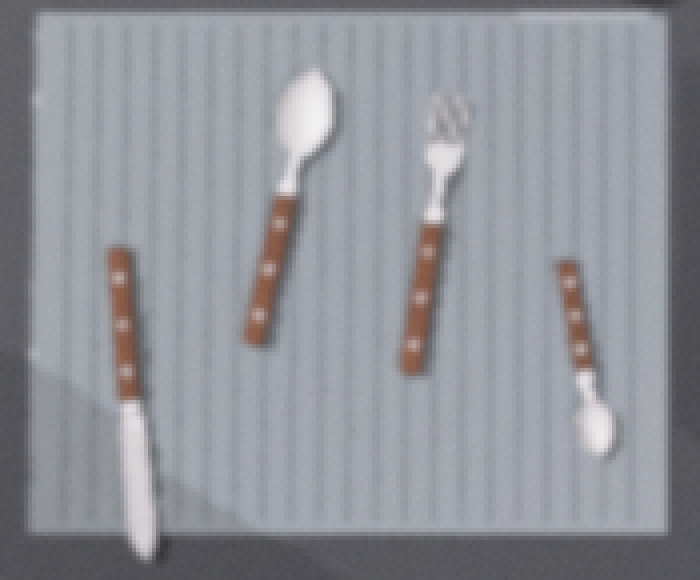

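Confirmed in the enlarged crop: knife handle at about (125,325), spoon (270,270), fork (422,297), teaspoon (575,315). All have wooden handles and steel heads. I'm moving to the knife.

Request:
apply_moves(
  rows=[
    {"az": -6.6, "gripper": 0.45},
    {"az": -6.6},
    {"az": -6.6},
    {"x": -29, "y": -19, "z": 10},
    {"x": -29, "y": -19, "z": 10},
  ],
  newtons=40,
)

```text
invalid input at $.rows[0]: expected keys x, y, z, ax, ay, az, gripper
```

Request:
apply_moves(
  rows=[
    {"x": -29, "y": -19, "z": 10},
    {"x": -29, "y": -19, "z": 10},
    {"x": -29, "y": -19, "z": 10},
    {"x": -29, "y": -19, "z": 10},
    {"x": -29, "y": -19, "z": 10},
  ],
)

```text
invalid input at $.rows[0]: expected keys x, y, z, ax, ay, az, gripper
```

Request:
apply_moves(
  rows=[
    {"x": -29, "y": -19, "z": 10},
    {"x": -29, "y": -19, "z": 10},
    {"x": -29, "y": -19, "z": 10},
    {},
    {},
  ],
)

```text
invalid input at $.rows[0]: expected keys x, y, z, ax, ay, az, gripper
```

```bash
python3 - <<'E'
from h import *
rel(.4627,.440,95.2,.016)
c=camera("wrist");np.savez("w1.npz",**c);cv2.imwrite("pics/w1.png",c["color"][:,:,::-1])
E
```

```text
pos [156.2 604.8 241.6] yhead 75.5 tilt 0.08 q7 -0.09 t 0.1 w 0.999
az -19.7 then xyz mm [-290.4 -191.6  225.7]
```

View pics/w1.png

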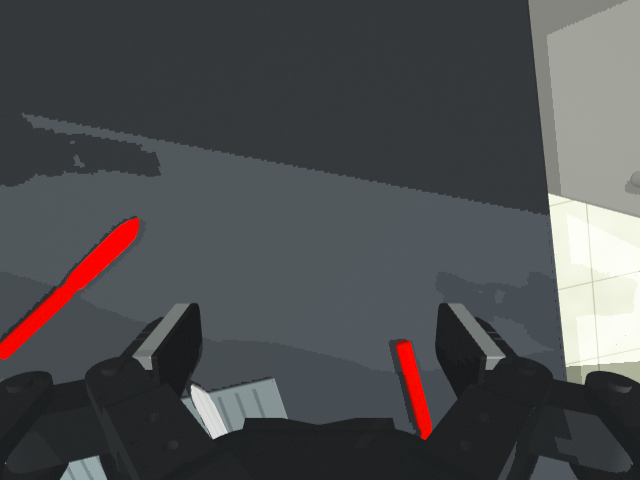

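The wrist view shows the two red decoys at (80,280) and (410,390), and the knife blade tip at (205,410). The moves were refused because every row needs all the keys, so I'm sending them again in full.

Request:
apply_moves(
  rows=[
    {"x": 0, "y": 0, "z": 0, "ax": 0, "ay": 0, "az": -6.6, "gripper": 0.45},
    {"x": 0, "y": 0, "z": 0, "ax": 0, "ay": 0, "az": -6.6, "gripper": 0.45},
    {"x": 0, "y": 0, "z": 0, "ax": 0, "ay": 0, "az": -6.6, "gripper": 0.45},
    {"x": -29, "y": -19, "z": 10, "ax": 0, "ay": 0, "az": 0, "gripper": 0.45},
    {"x": -29, "y": -19, "z": 10, "ax": 0, "ay": 0, "az": 0, "gripper": 0.45},
  ],
  newtons=40,
)

```text
clock: 0.57
position: [0.216, 0.5733, 0.2222]
ee_rot: [-0.049, 0.999, 0.001, -0.0]
ft_force: [2.4, 0.5, 0.4]
grip_width: 0.549
grasp_force: 0.0
```

Request:
apply_moves(
  rows=[
    {"x": -29, "y": -19, "z": 10, "ax": 0, "ay": 0, "az": 0, "gripper": 0.45},
    {"x": -29, "y": -19, "z": 10, "ax": 0, "ay": 0, "az": 0, "gripper": 0.45},
    {"x": -29, "y": -19, "z": 10, "ax": 0, "ay": 0, "az": 0, "gripper": 0.45},
    {"x": -29, "y": -19, "z": 10, "ax": 0, "ay": 0, "az": 0, "gripper": 0.45},
    {"x": -29, "y": -19, "z": 10, "ax": 0, "ay": 0, "az": 0, "gripper": 0.45},
  ],
)

```text
clock: 0.98
position: [0.372, 0.4904, 0.1717]
ee_rot: [-0.046, 0.999, -0.0, -0.0]
ft_force: [-0.2, 1.1, -0.2]
grip_width: 0.551
grasp_force: 0.0
```

Request:
apply_moves(
  rows=[
    {"x": -29, "y": -19, "z": 10, "ax": 0, "ay": 0, "az": 0, "gripper": 0.45},
    {"x": -29, "y": -19, "z": 10, "ax": 0, "ay": 0, "az": 0, "gripper": 0.45},
    {"x": -29, "y": -19, "z": 10, "ax": 0, "ay": 0, "az": 0, "gripper": 0.45},
    {"x": 0, "y": 0, "z": 0, "ax": 0, "ay": 0, "az": 0, "gripper": 0.45},
    {"x": 0, "y": 0, "z": 0, "ax": 0, "ay": 0, "az": 0, "gripper": 0.45},
  ],
)

```text
clock: 1.4
position: [0.4645, 0.4405, 0.1411]
ee_rot: [-0.044, 0.999, -0.001, -0.0]
ft_force: [-0.2, 1.0, 0.6]
grip_width: 0.549
grasp_force: 0.0
```

```bash
python3 - <<'E'
from h import *
rel(.4627,.440,95.2,.016)
c=camera("wrist");np.savez("w1.npz",**c);cv2.imwrite("pics/w1b.png",c["color"][:,:,::-1])
E
```

```text
pos [464.5 440.5 141.1] yhead 95.1 tilt 0.12 q7 0.84 t 1.4 w 0.549
az -0.1 then xyz mm [ 1.700e+00 -1.000e-01  1.251e+02]
```

View pics/w1b.png

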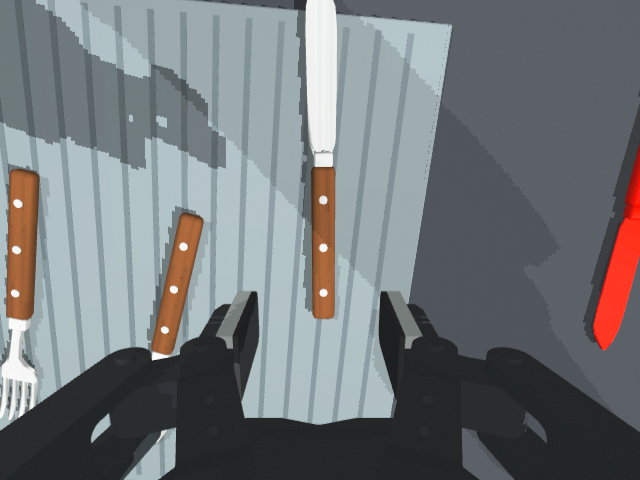

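The wrist view shows the knife handle at (323,243), midway between the fingers and aligned with them. I'm descending to grasp it.

Request:
apply_moves(
  rows=[
    {"x": 0, "y": 0, "z": 34, "ax": 0, "ay": 0, "az": 0, "gripper": 0.45},
    {"x": 0, "y": 0, "z": 34, "ax": 0, "ay": 0, "az": 0, "gripper": 0.45},
    {"x": 0, "y": 0, "z": 34, "ax": 0, "ay": 0, "az": 0, "gripper": 0.45},
    {"x": 0, "y": 0, "z": 22, "ax": 0, "ay": 0, "az": 0, "gripper": 0.45},
    {"x": 0, "y": 0, "z": 0, "ax": 0, "ay": 0, "az": 0, "gripper": 0.45},
  ],
)

```text
clock: 1.87
position: [0.4598, 0.4435, 0.0149]
ee_rot: [-0.048, 0.999, -0.001, -0.002]
ft_force: [-0.8, -0.6, -0.2]
grip_width: 0.552
grasp_force: 0.0
```

Request:
apply_moves(
  rows=[
    {"x": 0, "y": 0, "z": 0, "ax": 0, "ay": 0, "az": 0, "gripper": 1},
    {"x": 0, "y": 0, "z": 0, "ax": 0, "ay": 0, "az": 0, "gripper": 1},
    {"x": 0, "y": 0, "z": 0, "ax": 0, "ay": 0, "az": 0, "gripper": 1},
    {"x": 0, "y": 0, "z": 0, "ax": 0, "ay": 0, "az": 0, "gripper": 1},
    {"x": 0, "y": 0, "z": 0, "ax": 0, "ay": 0, "az": 0, "gripper": 1},
  ],
)

```text
clock: 2.28
position: [0.4627, 0.444, 0.0198]
ee_rot: [-0.047, 0.999, 0.001, 0.0]
ft_force: [-2.1, 0.5, 7.0]
grip_width: 0.171
grasp_force: 40.3
```

Request:
apply_moves(
  rows=[
    {"x": 0, "y": 0, "z": -10, "ax": 0, "ay": 0, "az": 0, "gripper": 1},
    {"x": 0, "y": 0, "z": -30, "ax": 0, "ay": 0, "az": 0, "gripper": 1},
    {"x": 0, "y": 0, "z": -40, "ax": 0, "ay": 0, "az": 0, "gripper": 1},
    {"x": 0, "y": 0, "z": -40, "ax": 0, "ay": 0, "az": 0, "gripper": 1},
    {"x": 0, "y": 0, "z": -40, "ax": 0, "ay": 0, "az": 0, "gripper": 1},
  ],
)

```text
clock: 2.7
position: [0.4625, 0.4422, 0.1808]
ee_rot: [-0.046, 0.999, -0.0, 0.0]
ft_force: [0.3, 1.2, -1.1]
grip_width: 0.169
grasp_force: 39.5
```

Request:
apply_moves(
  rows=[
    {"x": 3.5, "y": -30, "z": 0, "ax": 0, "ay": 0, "az": 0, "gripper": 1},
    {"x": 3.5, "y": -35, "z": 0, "ax": 0, "ay": 0, "az": 0, "gripper": 1},
    {"x": 3.5, "y": -35, "z": 0, "ax": 0, "ay": 0, "az": 0, "gripper": 1},
    {"x": 3.5, "y": -35, "z": 0, "ax": 0, "ay": 0, "az": 0, "gripper": 1},
    {"x": 3.5, "y": -35, "z": 0, "ax": 0, "ay": 0, "az": 0, "gripper": 1},
  ],
  newtons=60,
)

```text
clock: 3.12
position: [0.4607, 0.27, 0.1791]
ee_rot: [-0.046, 0.999, 0.0, 0.0]
ft_force: [1.0, -0.2, -0.5]
grip_width: 0.156
grasp_force: 61.2
```

Request:
apply_moves(
  rows=[
    {"x": 3.5, "y": -35, "z": 0, "ax": 0, "ay": 0, "az": 0, "gripper": 1},
    {"x": 3.5, "y": -35, "z": 0, "ax": 0, "ay": 0, "az": 0, "gripper": 1},
    {"x": 3.5, "y": -35, "z": 0, "ax": 0, "ay": 0, "az": 0, "gripper": 1},
    {"x": 3.5, "y": -35, "z": 0, "ax": 0, "ay": 0, "az": 0, "gripper": 1},
    {"x": 3.5, "y": -35, "z": 0, "ax": 0, "ay": 0, "az": 0, "gripper": 1},
  ],
)

```text
clock: 3.53
position: [0.4594, 0.0942, 0.179]
ee_rot: [-0.046, 0.999, 0.0, 0.0]
ft_force: [0.4, -0.4, -0.9]
grip_width: 0.159
grasp_force: 61.2
```

Request:
apply_moves(
  rows=[
    {"x": 3.5, "y": -35, "z": 0, "ax": 0, "ay": 0, "az": 0, "gripper": 1},
    {"x": 3.5, "y": -35, "z": 0, "ax": 0, "ay": 0, "az": 0, "gripper": 1},
    {"x": 3.5, "y": -35, "z": 0, "ax": 0, "ay": 0, "az": 0, "gripper": 1},
    {"x": 3.5, "y": -35, "z": 0, "ax": 0, "ay": 0, "az": 0, "gripper": 1},
    {"x": 3.5, "y": -35, "z": 0, "ax": 0, "ay": 0, "az": 0, "gripper": 1},
  ],
)

```text
clock: 3.95
position: [0.4581, -0.0817, 0.1791]
ee_rot: [-0.046, 0.999, 0.0, 0.001]
ft_force: [1.2, 0.2, -0.9]
grip_width: 0.156
grasp_force: 61.2
```

Request:
apply_moves(
  rows=[
    {"x": 3.5, "y": -35, "z": 0, "ax": 0, "ay": 0, "az": 0, "gripper": 1},
    {"x": 3.5, "y": -35, "z": 0, "ax": 0, "ay": 0, "az": 0, "gripper": 1},
    {"x": 3.5, "y": -35, "z": 0, "ax": 0, "ay": 0, "az": 0, "gripper": 1},
    {"x": 3.5, "y": -35, "z": 0, "ax": 0, "ay": 0, "az": 0, "gripper": 1},
    {"x": 3.5, "y": -35, "z": 0, "ax": 0, "ay": 0, "az": 0, "gripper": 1},
  ],
)

```text
clock: 4.37
position: [0.4569, -0.2574, 0.1791]
ee_rot: [-0.046, 0.999, 0.0, 0.001]
ft_force: [1.2, -0.3, 0.0]
grip_width: 0.158
grasp_force: 61.2
```

Request:
apply_moves(
  rows=[
    {"x": 0, "y": 0, "z": 0, "ax": 0, "ay": 0, "az": 7.1, "gripper": 1},
    {"x": 0, "y": 0, "z": 0, "ax": 0, "ay": 0, "az": 7.1, "gripper": 1},
    {"x": 0, "y": 0, "z": 0, "ax": 0, "ay": 0, "az": 7.1, "gripper": 1},
    {"x": 0, "y": 0, "z": 0, "ax": 0, "ay": 0, "az": 7.1, "gripper": 1},
    {"x": 0, "y": 0, "z": 0, "ax": 0, "ay": 0, "az": 7.1, "gripper": 1},
  ],
)

```text
clock: 4.78
position: [0.4571, -0.2558, 0.1789]
ee_rot: [0.264, 0.965, 0.0, 0.0]
ft_force: [0.5, -0.0, -0.5]
grip_width: 0.157
grasp_force: 61.2
```

Request:
apply_moves(
  rows=[
    {"x": 0, "y": 0, "z": 0, "ax": 0, "ay": 0, "az": 7.1, "gripper": 1},
    {"x": 0, "y": 0, "z": 0, "ax": 0, "ay": 0, "az": 7.1, "gripper": 1},
    {"x": 0, "y": 0, "z": 0, "ax": 0, "ay": 0, "az": 7.1, "gripper": 1},
    {"x": 0, "y": 0, "z": 0, "ax": 0, "ay": 0, "az": 7.1, "gripper": 1},
    {"x": 0, "y": 0, "z": 0, "ax": 0, "ay": 0, "az": 7.1, "gripper": 1},
  ],
)

```text
clock: 5.2
position: [0.4571, -0.2557, 0.1789]
ee_rot: [0.545, 0.838, 0.0, 0.0]
ft_force: [0.2, 0.5, -0.3]
grip_width: 0.156
grasp_force: 61.2
```

Request:
apply_moves(
  rows=[
    {"x": 0, "y": 0, "z": 0, "ax": 0, "ay": 0, "az": 7.1, "gripper": 1},
    {"x": 0, "y": 0, "z": 0, "ax": 0, "ay": 0, "az": 7.1, "gripper": 1},
    {"x": 0, "y": 0, "z": 0, "ax": 0, "ay": 0, "az": 7.1, "gripper": 1},
    {"x": 0, "y": 0, "z": 0, "ax": 0, "ay": 0, "az": 7.1, "gripper": 1},
    {"x": 0, "y": 0, "z": 0, "ax": 0, "ay": 0, "az": 7.1, "gripper": 1},
  ],
)

```text
clock: 5.62
position: [0.4571, -0.2557, 0.1789]
ee_rot: [0.775, 0.632, 0.0, -0.0]
ft_force: [0.5, 0.4, -0.8]
grip_width: 0.157
grasp_force: 61.2
```

Request:
apply_moves(
  rows=[
    {"x": 0, "y": 0, "z": 0, "ax": 0, "ay": 0, "az": 7.1, "gripper": 1},
    {"x": 0, "y": 0, "z": 0, "ax": 0, "ay": 0, "az": 7.1, "gripper": 1},
    {"x": 0, "y": 0, "z": 0, "ax": 0, "ay": 0, "az": 7.1, "gripper": 1},
    {"x": 0, "y": 0, "z": 0, "ax": 0, "ay": 0, "az": 7.1, "gripper": 1},
    {"x": 0, "y": 0, "z": 0, "ax": 0, "ay": 0, "az": 7.1, "gripper": 1},
  ],
)

```text
clock: 6.03
position: [0.4571, -0.2557, 0.1789]
ee_rot: [0.931, 0.366, 0.0, -0.0]
ft_force: [0.5, 1.2, -1.6]
grip_width: 0.161
grasp_force: 61.2
```

Request:
apply_moves(
  rows=[
    {"x": 0, "y": 0, "z": 0, "ax": 0, "ay": 0, "az": 7.1, "gripper": 1},
    {"x": 0, "y": 0, "z": 0, "ax": 0, "ay": 0, "az": 7.1, "gripper": 1},
    {"x": 0, "y": 0, "z": 0, "ax": 0, "ay": 0, "az": 7.1, "gripper": 1},
    {"x": 0, "y": 0, "z": 0, "ax": 0, "ay": 0, "az": 7.1, "gripper": 1},
    {"x": 0, "y": 0, "z": 0, "ax": 0, "ay": 0, "az": 7.1, "gripper": 1},
  ],
)

```text
clock: 6.45
position: [0.4572, -0.2556, 0.1788]
ee_rot: [0.998, 0.065, 0.0, -0.001]
ft_force: [0.7, -0.2, -1.2]
grip_width: 0.163
grasp_force: 61.2
```

```bash
python3 - <<'E'
from h import *
rel(.4572,-.4088,92,.033)
E
```

```text
pos [ 457.2 -255.6  178.8] yhead -82.5 tilt 0.07 q7 -0.83 t 6.5 w 0.163
az 5.5 then xyz mm [ -5.4 153.3 145.6]
```

Request:
apply_moves(
  rows=[
    {"x": 0, "y": 0, "z": 0, "ax": 0, "ay": 0, "az": 5.5, "gripper": 1},
    {"x": -1.5, "y": 38, "z": 10, "ax": 0, "ay": 0, "az": 0, "gripper": 1},
    {"x": -1.5, "y": 38, "z": 10, "ax": 0, "ay": 0, "az": 0, "gripper": 1},
    {"x": -1.5, "y": 38, "z": 10, "ax": 0, "ay": 0, "az": 0, "gripper": 1},
    {"x": -1, "y": 38, "z": 10, "ax": 0, "ay": 0, "az": 0, "gripper": 1},
  ],
)

```text
clock: 6.87
position: [0.4582, -0.4088, 0.1381]
ee_rot: [1.0, 0.021, 0.0, -0.001]
ft_force: [0.6, -0.1, 0.5]
grip_width: 0.156
grasp_force: 61.2
```

Request:
apply_moves(
  rows=[
    {"x": 0, "y": 0, "z": 10, "ax": 0, "ay": 0, "az": 0, "gripper": 1},
    {"x": 0, "y": 0, "z": 0, "ax": 0, "ay": 0, "az": 0, "gripper": 1},
    {"x": 0, "y": 0, "z": 0, "ax": 0, "ay": 0, "az": 0, "gripper": 1},
  ],
)

```text
clock: 7.12
position: [0.4576, -0.4076, 0.1282]
ee_rot: [1.0, 0.02, -0.0, -0.001]
ft_force: [-0.5, 0.7, 0.1]
grip_width: 0.157
grasp_force: 61.2
```

```bash
python3 - <<'E'
from h import *
rel(.4572,-.4088,92,.033)
c=camera("wrist");np.savez("w2.npz",**c);cv2.imwrite("pics/w2.png",c["color"][:,:,::-1])
E
```

```text
pos [ 457.6 -407.6  128.2] yhead -87.7 tilt 0.08 q7 -0.53 t 7.1 w 0.157
az 0.3 then xyz mm [-0.4  1.3 95.2]
```

View pics/w2.png

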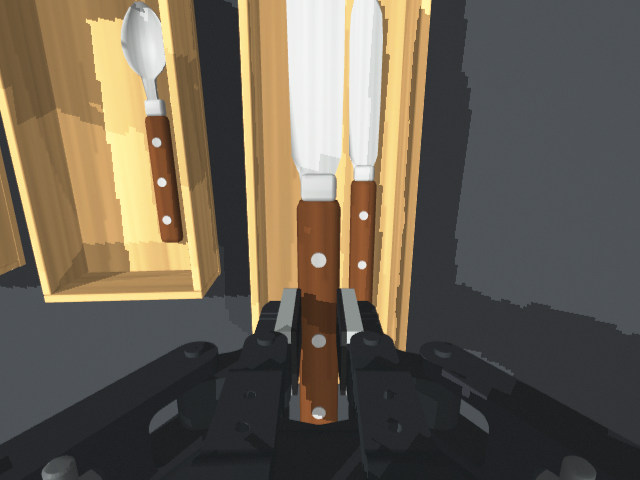

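The knife is held square over its tray at (318,300). The tray's own knife is at (362,240), and the tray rims are at about x=248 and x=410. I'm checking the tray centre from this close view.

```bash
python3 - <<'E'
from h import *
c=dict(np.load("w2.npz"))
for r in (100,200,300):
    hs=cv2.cvtColor(c["color"][r:r+1],cv2.COLOR_RGB2HSV)[0].astype(int)
    m=(hs[:,0]>8)&(hs[:,0]<30)&(hs[:,1]>60)&(hs[:,2]>90); xs=np.where(m)[0]
    xs=[x for x in xs if 225<x<470]; print(r,xs[0],xs[-1],ray(c,[[xs[0],r],[xs[-1],r]],.045).round(4).tolist())
E
```

```text
100 242 423 [[0.5387, -0.3646], [0.5425, -0.458]]
200 246 416 [[0.4866, -0.3662], [0.4904, -0.4599]]
300 251 409 [[0.4269, -0.3686], [0.4307, -0.4622]]
```

Request:
apply_moves(
  rows=[
    {"x": 0, "y": -3, "z": 20, "ax": 0, "ay": 0, "az": 0, "gripper": 1},
    {"x": 0, "y": 0, "z": 25, "ax": 0, "ay": 0, "az": 0, "gripper": 1},
    {"x": 0, "y": 0, "z": 25, "ax": 0, "ay": 0, "az": 0, "gripper": 1},
    {"x": 0, "y": 0, "z": 25, "ax": 0, "ay": 0, "az": 0, "gripper": 1},
    {"x": 0, "y": 0, "z": 0, "ax": 0, "ay": 0, "az": 0, "gripper": 1},
  ],
)

```text
clock: 7.58
position: [0.4576, -0.4011, 0.0301]
ee_rot: [1.0, 0.022, -0.002, -0.002]
ft_force: [-0.5, 0.7, -1.3]
grip_width: 0.161
grasp_force: 61.2
```

Request:
apply_moves(
  rows=[
    {"x": 0, "y": 0, "z": 0, "ax": 0, "ay": 0, "az": 0, "gripper": 0.62},
    {"x": 0, "y": 0, "z": 0, "ax": 0, "ay": 0, "az": 0, "gripper": 0.62},
    {"x": 0, "y": 0, "z": 0, "ax": 0, "ay": 0, "az": 0, "gripper": 0.62},
    {"x": 0, "y": 0, "z": 0, "ax": 0, "ay": 0, "az": 0, "gripper": 0.62},
    {"x": 0, "y": 0, "z": 0, "ax": 0, "ay": 0, "az": 0, "gripper": 0.62},
  ],
)

```text
clock: 8.0
position: [0.4585, -0.4051, 0.0345]
ee_rot: [1.0, 0.02, 0.001, 0.0]
ft_force: [-0.6, -0.2, -1.0]
grip_width: 0.383
grasp_force: 0.0
```

Request:
apply_moves(
  rows=[
    {"x": 0, "y": 0, "z": -30, "ax": 0, "ay": 0, "az": 0, "gripper": 0.62},
    {"x": 0, "y": 0, "z": -35, "ax": 0, "ay": 0, "az": 0, "gripper": 0.62},
    {"x": 0, "y": 0, "z": -35, "ax": 0, "ay": 0, "az": 0, "gripper": 0.62},
    {"x": 0, "y": 0, "z": -35, "ax": 0, "ay": 0, "az": 0, "gripper": 0.45},
    {"x": 0, "y": 0, "z": -20, "ax": 0, "ay": 0, "az": 0, "gripper": 0.45},
  ],
)

```text
clock: 8.42
position: [0.4583, -0.4059, 0.1927]
ee_rot: [1.0, 0.02, 0.002, 0.001]
ft_force: [0.7, 0.5, 0.2]
grip_width: 0.55
grasp_force: 0.0
```

```bash
python3 - <<'E'
from h import *
rel(.4737,.1224,90+10.4,.020)
c=camera("wrist");cv2.imwrite("pics/w3.png",cv2.resize(c["color"],(480,360))[:,:,::-1])
E
```

```text
pos [ 458.3 -405.9  192.7] yhead -87.7 tilt 0.24 q7 -0.57 t 8.4 w 0.55
az -8.1 then xyz mm [ 110.  -517.4  171.5]
```

View pics/w3.png

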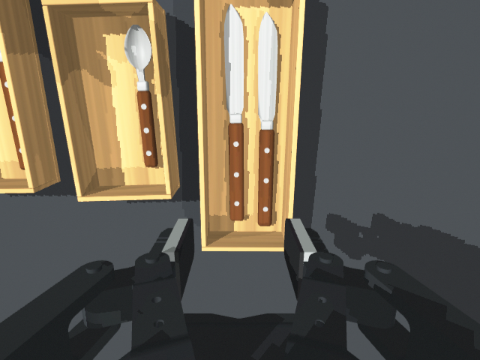

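The knife lies in its tray beside the other one, flat and straight, with its handle at (236,170). The fork is next.

Request:
apply_moves(
  rows=[
    {"x": 0, "y": 0, "z": 0, "ax": 0, "ay": 0, "az": 5.2, "gripper": 0.45},
    {"x": 0, "y": 0, "z": 0, "ax": 0, "ay": 0, "az": 5.2, "gripper": 0.45},
    {"x": -2.6, "y": -37.4, "z": 0, "ax": 0, "ay": 0, "az": 0, "gripper": 0.45},
    {"x": -2.6, "y": -37.4, "z": 0, "ax": 0, "ay": 0, "az": 0, "gripper": 0.45},
    {"x": -2.6, "y": -37.4, "z": 0, "ax": 0, "ay": 0, "az": 0, "gripper": 0.45},
  ],
)

```text
clock: 8.88
position: [0.4653, -0.2919, 0.188]
ee_rot: [0.997, -0.072, -0.0, 0.0]
ft_force: [0.8, 0.2, 1.5]
grip_width: 0.55
grasp_force: 0.0
```

Request:
apply_moves(
  rows=[
    {"x": -2.6, "y": -37.4, "z": 0, "ax": 0, "ay": 0, "az": 0, "gripper": 0.45},
    {"x": -2.6, "y": -37.4, "z": 0, "ax": 0, "ay": 0, "az": 0, "gripper": 0.45},
    {"x": -2.6, "y": -37.4, "z": 0, "ax": 0, "ay": 0, "az": 0, "gripper": 0.45},
    {"x": -2.6, "y": -37.4, "z": 0, "ax": 0, "ay": 0, "az": 0, "gripper": 0.45},
    {"x": -2.6, "y": -37.4, "z": 0, "ax": 0, "ay": 0, "az": 0, "gripper": 0.45},
  ],
)

```text
clock: 9.3
position: [0.4791, -0.1039, 0.1884]
ee_rot: [0.998, -0.071, 0.0, -0.001]
ft_force: [0.3, 0.7, -0.3]
grip_width: 0.55
grasp_force: 0.0
```

Request:
apply_moves(
  rows=[
    {"x": -2.6, "y": -37.4, "z": 0, "ax": 0, "ay": 0, "az": 0, "gripper": 0.45},
    {"x": -2.6, "y": -37.4, "z": 0, "ax": 0, "ay": 0, "az": 0, "gripper": 0.45},
    {"x": -2.6, "y": -37.4, "z": 0, "ax": 0, "ay": 0, "az": 0, "gripper": 0.45},
    {"x": -2.6, "y": -37.4, "z": 0, "ax": 0, "ay": 0, "az": 0, "gripper": 0.45},
    {"x": -2.6, "y": -37.4, "z": 10, "ax": 0, "ay": 0, "az": 0, "gripper": 0.45},
  ],
)

```text
clock: 9.72
position: [0.4935, 0.0835, 0.1799]
ee_rot: [0.998, -0.071, 0.001, -0.002]
ft_force: [0.7, 0.3, 0.1]
grip_width: 0.545
grasp_force: 0.0
```

Request:
apply_moves(
  rows=[
    {"x": -2.6, "y": -37.4, "z": 10, "ax": 0, "ay": 0, "az": 0, "gripper": 0.45},
    {"x": -2.6, "y": -37.4, "z": 10, "ax": 0, "ay": 0, "az": 0, "gripper": 0.45},
    {"x": -2.6, "y": -37.4, "z": 10, "ax": 0, "ay": 0, "az": 0, "gripper": 0.45},
    {"x": -2.6, "y": -37.4, "z": 10, "ax": 0, "ay": 0, "az": 0, "gripper": 0.45},
    {"x": 0, "y": 0, "z": 0, "ax": 0, "ay": 0, "az": 0, "gripper": 0.45},
  ],
)

```text
clock: 10.13
position: [0.5015, 0.2392, 0.1361]
ee_rot: [0.998, -0.066, -0.001, -0.0]
ft_force: [-1.3, 0.5, -0.1]
grip_width: 0.548
grasp_force: 0.0
```

Request:
apply_moves(
  rows=[
    {"x": 0, "y": 0, "z": 0, "ax": 0, "ay": 0, "az": 0, "gripper": 0.45},
    {"x": 0, "y": 0, "z": 0, "ax": 0, "ay": 0, "az": 0, "gripper": 0.45},
  ],
)

```text
clock: 10.3
position: [0.5037, 0.2303, 0.1384]
ee_rot: [0.997, -0.071, 0.0, 0.0]
ft_force: [0.7, -0.1, 0.7]
grip_width: 0.548
grasp_force: 0.0
```

```bash
python3 - <<'E'
from h import *
rel(.504,.2302,81.9,.019)
c=camera("wrist");im=c["color"].astype(int)
m=((im[:,:,0]-im[:,:,2]>50)&(im[:,:,0]<190)&(im[:,:,1]>25)).astype(np.uint8)
n,L,st,ce=cv2.connectedComponentsWithStats(m)
for i in range(1,n):
    if st[i,4]<500: continue
    ys,xs=np.where(L==i);p,a,l=axis(ray(c,np.c_[xs,ys],.013));print(ce[i].round(),p.round(4),round(a,1),round(l,3))
E
```

```text
pos [503.7 230.3 138.4] yhead -98.1 tilt 0.03 q7 -1.99 t 10.3 w 0.548
az -0.0 then xyz mm [  0.3  -0.  119.4]
[155. 241.] [0.5114 0.3417] 168.2 0.108
[314. 246.] [0.4922 0.2348] 171.9 0.108
[471. 237.] [0.4812 0.127 ] -167.8 0.079
[622. 318.] [0.4079 0.0222] -171.0 0.09
```

Request:
apply_moves(
  rows=[
    {"x": 0, "y": -2, "z": 34, "ax": 0, "ay": 0, "az": 0, "gripper": 0.45},
    {"x": 0, "y": 0, "z": 34, "ax": 0, "ay": 0, "az": 0, "gripper": 0.45},
    {"x": 0, "y": 0, "z": 30, "ax": 0, "ay": 0, "az": 0, "gripper": 0.45},
    {"x": 0, "y": 0, "z": 20, "ax": 0, "ay": 0, "az": 0, "gripper": 0.45},
    {"x": 0, "y": 0, "z": 0, "ax": 0, "ay": 0, "az": 0, "gripper": 0.45},
  ],
  newtons=50,
)

```text
clock: 10.77
position: [0.5019, 0.2306, 0.0173]
ee_rot: [0.997, -0.071, -0.002, 0.002]
ft_force: [-1.0, 0.0, 0.0]
grip_width: 0.549
grasp_force: 0.0
```

Request:
apply_moves(
  rows=[
    {"x": 0, "y": 0, "z": 0, "ax": 0, "ay": 0, "az": 0, "gripper": 0.7},
    {"x": 0, "y": 0, "z": 0, "ax": 0, "ay": 0, "az": 0, "gripper": 1},
    {"x": 0, "y": 0, "z": 0, "ax": 0, "ay": 0, "az": 0, "gripper": 1},
    {"x": 0, "y": 0, "z": 0, "ax": 0, "ay": 0, "az": 0, "gripper": 1},
    {"x": 0, "y": 0, "z": 0, "ax": 0, "ay": 0, "az": 0, "gripper": 1},
  ],
)

```text
clock: 11.18
position: [0.5052, 0.2331, 0.0225]
ee_rot: [0.997, -0.071, 0.001, -0.001]
ft_force: [-1.5, -1.6, 6.0]
grip_width: 0.161
grasp_force: 48.7
```

Request:
apply_moves(
  rows=[
    {"x": 0, "y": 0, "z": -10, "ax": 0, "ay": 0, "az": 0, "gripper": 1},
    {"x": 0, "y": 0, "z": -30, "ax": 0, "ay": 0, "az": 0, "gripper": 1},
    {"x": 0, "y": 0, "z": -40, "ax": 0, "ay": 0, "az": 0, "gripper": 1},
    {"x": 0, "y": 0, "z": -30, "ax": 0, "ay": 0, "az": 0, "gripper": 1},
    {"x": 0, "y": 0, "z": 0, "ax": 0, "ay": 0, "az": 0, "gripper": 1},
  ],
)

```text
clock: 11.6
position: [0.5072, 0.2339, 0.1377]
ee_rot: [0.997, -0.071, 0.004, -0.004]
ft_force: [1.4, 1.6, -0.6]
grip_width: 0.157
grasp_force: 48.9
```

```bash
python3 - <<'E'
from h import *
rel(.5142-.045+.012,-.0208+.010,90.2,.033)
E
```

```text
pos [507.2 233.9 137.7] yhead -98.1 tilt 0.58 q7 -1.99 t 11.6 w 0.157
az -8.3 then xyz mm [-27.6 245.3 102.9]
```

Request:
apply_moves(
  rows=[
    {"x": 0, "y": 0, "z": 0, "ax": 0, "ay": 0, "az": -4.1, "gripper": 1},
    {"x": 0, "y": 0, "z": 0, "ax": 0, "ay": 0, "az": -4.1, "gripper": 1},
    {"x": -4, "y": 35, "z": 0, "ax": 0, "ay": 0, "az": 0, "gripper": 1},
    {"x": -4, "y": 35, "z": 0, "ax": 0, "ay": 0, "az": 0, "gripper": 1},
    {"x": -4, "y": 35, "z": 0, "ax": 0, "ay": 0, "az": 0, "gripper": 1},
  ],
)

```text
clock: 12.02
position: [0.492, 0.1268, 0.1313]
ee_rot: [1.0, 0.001, 0.001, -0.0]
ft_force: [0.5, -0.7, -1.5]
grip_width: 0.158
grasp_force: 48.9
```

Request:
apply_moves(
  rows=[
    {"x": -4, "y": 35, "z": 0, "ax": 0, "ay": 0, "az": 0, "gripper": 1},
    {"x": -4, "y": 35, "z": 0, "ax": 0, "ay": 0, "az": 0, "gripper": 1},
    {"x": -4, "y": 35, "z": 0, "ax": 0, "ay": 0, "az": 0, "gripper": 1},
    {"x": -4, "y": 35, "z": 0, "ax": 0, "ay": 0, "az": 0, "gripper": 1},
    {"x": 0, "y": 0, "z": 0, "ax": 0, "ay": 0, "az": 0, "gripper": 1},
  ],
)

```text
clock: 12.43
position: [0.4755, -0.019, 0.1314]
ee_rot: [1.0, -0.003, 0.001, -0.0]
ft_force: [0.3, -0.2, -0.3]
grip_width: 0.156
grasp_force: 48.9
```

Request:
apply_moves(
  rows=[
    {"x": 0, "y": 0, "z": 0, "ax": 0, "ay": 0, "az": 0, "gripper": 1},
    {"x": 0, "y": 0, "z": 0, "ax": 0, "ay": 0, "az": 0, "gripper": 1},
  ],
)

```text
clock: 12.6
position: [0.4766, -0.0116, 0.1309]
ee_rot: [1.0, 0.001, 0.0, -0.001]
ft_force: [-0.5, -0.7, -1.0]
grip_width: 0.155
grasp_force: 48.9
```

```bash
cat >> h.py <<'E'
def rims(c,z=.045,rows=(60,130,200,270)):
    for r in rows:
        hs=cv2.cvtColor(c["color"][r:r+1],cv2.COLOR_RGB2HSV)[0].astype(int)
        m=((hs[:,0]>8)&(hs[:,0]<30)&(hs[:,1]>60)&(hs[:,2]>90))|((hs[:,2]>150)&(abs(np.arange(640)-320)<70))
        xs=np.where(m)[0]; p=ray(c,np.c_[xs,np.full(len(xs),r)],z)
        g=np.split(np.arange(len(xs)),np.where(np.diff(xs)>12)[0]+1)
        print(r,[(int(xs[k[0]]),int(xs[k[-1]]),p[k[0]].round(4).tolist(),p[k[-1]].round(4).tolist()) for k in g if len(k)>3])
E
python3 - <<'E'
from h import *
rel(.5142-.045+.012,-.0208+.010,90.2,.036)
c=camera("wrist");np.savez("w4.npz",**c);cv2.imwrite("pics/w4.png",c["color"][:,:,::-1]);rims(c)
E
```

```text
pos [476.6 -11.6 130.9] yhead -89.9 tilt 0.1 q7 -1.51 t 12.6 w 0.155
az -0.1 then xyz mm [ 4.6 -0.7 95. ]
60 [(241, 425, [0.5789, 0.0283], [0.5791, -0.0656]), (468, 573, [0.5791, -0.0875], [0.5792, -0.141]), (607, 639, [0.5793, -0.1583], [0.5793, -0.1745])]
130 [(245, 420, [0.5445, 0.0279], [0.5447, -0.0655]), (465, 639, [0.5448, -0.0895], [0.545, -0.1821])]
200 [(89, 109, [0.5066, 0.117], [0.5067, 0.1058]), (248, 416, [0.5069, 0.028], [0.5071, -0.0659]), (461, 639, [0.5072, -0.091], [0.5074, -0.1903])]
270 [(113, 130, [0.4652, 0.1093], [0.4652, 0.0993]), (252, 411, [0.4654, 0.0276], [0.4657, -0.0658]), (457, 639, [0.4657, -0.0928], [0.466, -0.1994])]
```

View pics/w4.png

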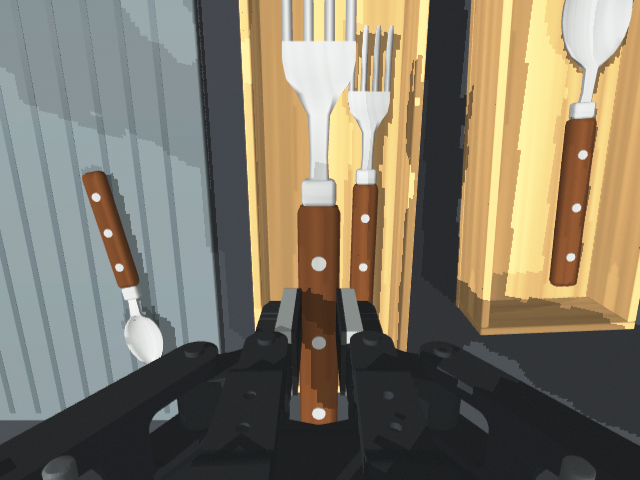

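The fork is held over its tray, clear of the tray's own fork at (365,240), and the rims measure 94 mm apart. I'm lowering and releasing it.

Request:
apply_moves(
  rows=[
    {"x": 4, "y": -2.5, "z": 20, "ax": 0, "ay": 0, "az": 0, "gripper": 1},
    {"x": 0, "y": 0, "z": 25, "ax": 0, "ay": 0, "az": 0, "gripper": 1},
    {"x": 0, "y": 0, "z": 25, "ax": 0, "ay": 0, "az": 0, "gripper": 1},
    {"x": 0, "y": 0, "z": 25, "ax": 0, "ay": 0, "az": 0, "gripper": 1},
    {"x": 0, "y": 0, "z": 0, "ax": 0, "ay": 0, "az": 0, "gripper": 1},
  ],
)

```text
clock: 13.07
position: [0.4778, -0.0085, 0.0317]
ee_rot: [1.0, 0.002, -0.003, 0.001]
ft_force: [-0.8, 0.2, -1.6]
grip_width: 0.155
grasp_force: 49.0
```

Request:
apply_moves(
  rows=[
    {"x": 0, "y": 0, "z": 0, "ax": 0, "ay": 0, "az": 0, "gripper": 0.62},
    {"x": 0, "y": 0, "z": 0, "ax": 0, "ay": 0, "az": 0, "gripper": 0.62},
    {"x": 0, "y": 0, "z": 0, "ax": 0, "ay": 0, "az": 0, "gripper": 0.62},
    {"x": 0, "y": 0, "z": 0, "ax": 0, "ay": 0, "az": 0, "gripper": 0.62},
    {"x": 0, "y": 0, "z": 0, "ax": 0, "ay": 0, "az": 0, "gripper": 0.62},
  ],
)

```text
clock: 13.48
position: [0.481, -0.0092, 0.0363]
ee_rot: [1.0, 0.001, 0.001, -0.001]
ft_force: [-0.2, 0.1, 0.2]
grip_width: 0.381
grasp_force: 0.0
```

Request:
apply_moves(
  rows=[
    {"x": 0, "y": 0, "z": -30, "ax": 0, "ay": 0, "az": 0, "gripper": 0.62},
    {"x": 0, "y": 0, "z": -35, "ax": 0, "ay": 0, "az": 0, "gripper": 0.62},
    {"x": 0, "y": 0, "z": -35, "ax": 0, "ay": 0, "az": 0, "gripper": 0.45},
    {"x": 0, "y": 0, "z": 0, "ax": 0, "ay": 0, "az": 0, "gripper": 0.45},
    {"x": 0, "y": 0, "z": 0, "ax": 0, "ay": 0, "az": 0, "gripper": 0.45},
  ],
)

```text
clock: 13.9
position: [0.4816, -0.009, 0.1373]
ee_rot: [1.0, 0.001, 0.002, -0.002]
ft_force: [0.7, -0.5, -0.5]
grip_width: 0.549
grasp_force: 0.0
```

```bash
python3 - <<'E'
from h import *
rel(.5234,.3383,77.8,.023)
c=camera("wrist");cv2.imwrite("pics/w5.png",cv2.resize(c["color"],(480,360))[:,:,::-1])
E
```

```text
pos [481.6  -9.  137.3] yhead -89.9 tilt 0.29 q7 -1.5 t 13.9 w 0.549
az 12.3 then xyz mm [ -32.9 -347.9  115.5]
```

View pics/w5.png

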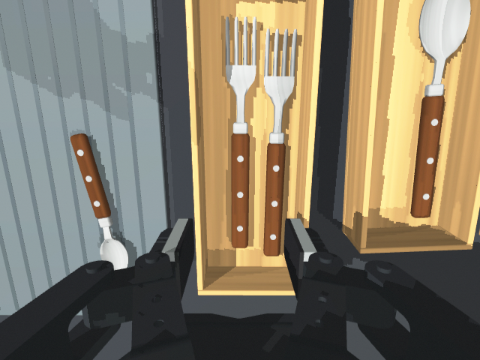

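The fork lies flat in its tray beside the other one, at (240,190). The spoon is next.

Request:
apply_moves(
  rows=[
    {"x": 0, "y": 0, "z": 0, "ax": 0, "ay": 0, "az": 6.1, "gripper": 0.45},
    {"x": 0, "y": 0, "z": 0, "ax": 0, "ay": 0, "az": 6.1, "gripper": 0.45},
    {"x": -3.3, "y": -34.8, "z": 0, "ax": 0, "ay": 0, "az": 0, "gripper": 0.45},
    {"x": -3.3, "y": -34.8, "z": 0, "ax": 0, "ay": 0, "az": 0, "gripper": 0.45},
    {"x": -3.3, "y": -34.8, "z": 0, "ax": 0, "ay": 0, "az": 0, "gripper": 0.45},
  ],
)

```text
clock: 14.37
position: [0.4918, 0.0954, 0.1342]
ee_rot: [0.994, -0.106, -0.001, 0.0]
ft_force: [0.6, -0.2, 0.0]
grip_width: 0.548
grasp_force: 0.0
```

Request:
apply_moves(
  rows=[
    {"x": -3.3, "y": -34.8, "z": 0, "ax": 0, "ay": 0, "az": 0, "gripper": 0.45},
    {"x": -3.3, "y": -34.8, "z": 0, "ax": 0, "ay": 0, "az": 0, "gripper": 0.45},
    {"x": -3.3, "y": -34.8, "z": 0, "ax": 0, "ay": 0, "az": 0, "gripper": 0.45},
    {"x": -3.3, "y": -34.8, "z": 0, "ax": 0, "ay": 0, "az": 0, "gripper": 0.45},
    {"x": -3.3, "y": -34.8, "z": 0, "ax": 0, "ay": 0, "az": 0, "gripper": 0.45},
  ],
)

```text
clock: 14.78
position: [0.512, 0.2695, 0.1336]
ee_rot: [0.994, -0.105, -0.001, 0.001]
ft_force: [0.9, 0.1, 0.8]
grip_width: 0.55
grasp_force: 0.0
```

Request:
apply_moves(
  rows=[
    {"x": -3.3, "y": -34.8, "z": 0, "ax": 0, "ay": 0, "az": 0, "gripper": 0.45},
    {"x": -3.3, "y": -34.8, "z": 0, "ax": 0, "ay": 0, "az": 0, "gripper": 0.45},
    {"x": 0, "y": 0, "z": 0, "ax": 0, "ay": 0, "az": 0, "gripper": 0.45},
    {"x": 0, "y": 0, "z": 0, "ax": 0, "ay": 0, "az": 0, "gripper": 0.45},
    {"x": 0, "y": 0, "z": 0, "ax": 0, "ay": 0, "az": 0, "gripper": 0.45},
  ],
)

```text
clock: 15.2
position: [0.5206, 0.3363, 0.1339]
ee_rot: [0.994, -0.106, -0.001, 0.001]
ft_force: [-0.1, -0.5, 1.3]
grip_width: 0.55
grasp_force: 0.0
```

```bash
python3 - <<'E'
from h import *
rel(.523,.338,77.8,.023)
c=camera("wrist");im=c["color"].astype(int)
m=((im[:,:,0]-im[:,:,2]>50)&(im[:,:,0]<190)&(im[:,:,1]>25)).astype(np.uint8)
n,L,st,ce=cv2.connectedComponentsWithStats(m)
for i in range(1,n):
    if st[i,4]<500: continue
    ys,xs=np.where(L==i);p,a,l=axis(ray(c,np.c_[xs,ys],.013));print(ce[i].round(),p.round(4),round(a,1),round(l,3))
E
```

```text
pos [520.6 336.3 133.9] yhead -102.1 tilt 0.15 q7 -2.14 t 15.2 w 0.55
az 0.1 then xyz mm [  2.1  -2.4 110.9]
[312. 245.] [0.5118 0.342 ] 168.0 0.108
[630. 207.] [0.491  0.1327] -173.9 0.058
```

Request:
apply_moves(
  rows=[
    {"x": 2, "y": -3, "z": 34, "ax": 0, "ay": 0, "az": 0, "gripper": 0.45},
    {"x": 0, "y": 0, "z": 34, "ax": 0, "ay": 0, "az": 0, "gripper": 0.45},
    {"x": 0, "y": 0, "z": 26, "ax": 0, "ay": 0, "az": 0, "gripper": 0.45},
    {"x": 0, "y": 0, "z": 16, "ax": 0, "ay": 0, "az": 0, "gripper": 0.45},
    {"x": 0, "y": 0, "z": 0, "ax": 0, "ay": 0, "az": 0, "gripper": 0.45},
  ],
)

```text
clock: 15.67
position: [0.5216, 0.3373, 0.0217]
ee_rot: [0.994, -0.106, -0.002, 0.002]
ft_force: [-1.0, -0.2, -0.4]
grip_width: 0.549
grasp_force: 0.0
```

Request:
apply_moves(
  rows=[
    {"x": 0, "y": 0, "z": 0, "ax": 0, "ay": 0, "az": 0, "gripper": 0.7},
    {"x": 0, "y": 0, "z": 0, "ax": 0, "ay": 0, "az": 0, "gripper": 1},
    {"x": 0, "y": 0, "z": 0, "ax": 0, "ay": 0, "az": 0, "gripper": 1},
    {"x": 0, "y": 0, "z": 0, "ax": 0, "ay": 0, "az": 0, "gripper": 1},
    {"x": 0, "y": 0, "z": 0, "ax": 0, "ay": 0, "az": 0, "gripper": 1},
  ],
)

```text
clock: 16.08
position: [0.5239, 0.3404, 0.0263]
ee_rot: [0.994, -0.105, 0.0, -0.001]
ft_force: [0.7, -0.5, -0.2]
grip_width: -0.002
grasp_force: 0.0
```

Request:
apply_moves(
  rows=[
    {"x": 0, "y": 0, "z": -10, "ax": 0, "ay": 0, "az": 0, "gripper": 1},
    {"x": 0, "y": 0, "z": -30, "ax": 0, "ay": 0, "az": 0, "gripper": 1},
    {"x": 0, "y": 0, "z": -40, "ax": 0, "ay": 0, "az": 0, "gripper": 1},
    {"x": 0, "y": 0, "z": -30, "ax": 0, "ay": 0, "az": 0, "gripper": 1},
    {"x": 0, "y": 0, "z": 0, "ax": 0, "ay": 0, "az": 0, "gripper": 1},
  ],
)

```text
clock: 16.5
position: [0.5266, 0.3412, 0.1429]
ee_rot: [0.994, -0.106, 0.003, -0.003]
ft_force: [1.8, 1.4, 0.1]
grip_width: -0.003
grasp_force: 0.0
```

```bash
python3 - <<'E'
from h import *
rel(.5567-.045+.012,-.152-.0015+.010,92.7,.036)
E
```

```text
pos [526.6 341.2 142.9] yhead -102.1 tilt 0.55 q7 -2.14 t 16.5 w -0.003
az -14.8 then xyz mm [-26.5 484.6 103.8]
```

The grip closed on nothing: at TCP z=26 mm the tips were just above the handle. I'm repeating the grasp lower.

Request:
apply_moves(
  rows=[
    {"x": 0, "y": 0, "z": 20, "ax": 0, "ay": 0, "az": 0, "gripper": 0.45},
    {"x": 0, "y": 0, "z": 0, "ax": 0, "ay": 0, "az": 0, "gripper": 0.45},
    {"x": 0, "y": 0, "z": 0, "ax": 0, "ay": 0, "az": 0, "gripper": 0.45},
    {"x": 0, "y": 0, "z": 0, "ax": 0, "ay": 0, "az": 0, "gripper": 0.45},
    {"x": 0, "y": 0, "z": 0, "ax": 0, "ay": 0, "az": 0, "gripper": 0.45},
  ],
)

```text
clock: 16.92
position: [0.5237, 0.3401, 0.116]
ee_rot: [0.994, -0.105, 0.0, -0.0]
ft_force: [0.4, 0.6, -0.3]
grip_width: 0.55
grasp_force: 0.0
```

```bash
python3 - <<'E'
from h import *
c=camera("wrist");im=c["color"].astype(int)
m=((im[:,:,0]-im[:,:,2]>50)&(im[:,:,0]<190)&(im[:,:,1]>25)).astype(np.uint8)
n,L,st,ce=cv2.connectedComponentsWithStats(m)
for i in range(1,n):
    if st[i,4]<500: continue
    ys,xs=np.where(L==i);p,a,l=axis(ray(c,np.c_[xs,ys],.013));print(ce[i].round(),p.round(4),round(a,1),round(l,3))
rel(.523,.339,78,.019)
E
```

```text
[319. 256.] [0.5118 0.3421] 167.9 0.108
pos [523.7 340.1 115.9] yhead -102.1 tilt 0.03 q7 -2.13 t 17.0 w 0.548
az -0.1 then xyz mm [-0.5  1.3 96.9]
```

Request:
apply_moves(
  rows=[
    {"x": 0, "y": 0.5, "z": 30, "ax": 0, "ay": 0, "az": 0, "gripper": 0.45},
    {"x": 0, "y": 0, "z": 34, "ax": 0, "ay": 0, "az": 0, "gripper": 0.45},
    {"x": 0, "y": 0, "z": 20, "ax": 0, "ay": 0, "az": 0, "gripper": 0.45},
    {"x": 0, "y": 0, "z": 13, "ax": 0, "ay": 0, "az": 0, "gripper": 0.45},
    {"x": 0, "y": 0, "z": 0, "ax": 0, "ay": 0, "az": 0, "gripper": 0.45},
  ],
)

```text
clock: 17.38
position: [0.5222, 0.3388, 0.016]
ee_rot: [0.994, -0.105, -0.001, 0.001]
ft_force: [-0.9, 0.4, 1.0]
grip_width: 0.545
grasp_force: 0.0
```

Request:
apply_moves(
  rows=[
    {"x": 0, "y": 0, "z": 0, "ax": 0, "ay": 0, "az": 0, "gripper": 0.7},
    {"x": 0, "y": 0, "z": 0, "ax": 0, "ay": 0, "az": 0, "gripper": 1},
    {"x": 0, "y": 0, "z": 0, "ax": 0, "ay": 0, "az": 0, "gripper": 1},
    {"x": 0, "y": 0, "z": 0, "ax": 0, "ay": 0, "az": 0, "gripper": 1},
    {"x": 0, "y": 0, "z": 0, "ax": 0, "ay": 0, "az": 0, "gripper": 1},
  ],
)

```text
clock: 17.8
position: [0.5245, 0.3402, 0.0203]
ee_rot: [0.994, -0.105, 0.001, -0.001]
ft_force: [-0.9, -0.7, 6.6]
grip_width: 0.16
grasp_force: 49.3
```

Request:
apply_moves(
  rows=[
    {"x": 0, "y": 0, "z": -10, "ax": 0, "ay": 0, "az": 0, "gripper": 1},
    {"x": 0, "y": 0, "z": -30, "ax": 0, "ay": 0, "az": 0, "gripper": 1},
    {"x": 0, "y": 0, "z": -40, "ax": 0, "ay": 0, "az": 0, "gripper": 1},
    {"x": 0, "y": 0, "z": -40, "ax": 0, "ay": 0, "az": 0, "gripper": 1},
    {"x": 0, "y": 0, "z": 0, "ax": 0, "ay": 0, "az": 0, "gripper": 1},
  ],
)

```text
clock: 18.22
position: [0.527, 0.3409, 0.1472]
ee_rot: [0.994, -0.106, 0.004, -0.004]
ft_force: [2.0, -0.1, -0.1]
grip_width: 0.167
grasp_force: 49.0
```

```bash
python3 - <<'E'
from h import *
rel(.5567-.045+.012,-.152-.0015+.010,92.7,.036)
E
```

```text
pos [527.  340.9 147.2] yhead -102.1 tilt 0.65 q7 -2.14 t 18.2 w 0.167
az -14.8 then xyz mm [-27.1 484.4 107.7]
```

Request:
apply_moves(
  rows=[
    {"x": 0, "y": 0, "z": 0, "ax": 0, "ay": 0, "az": -4.9, "gripper": 1},
    {"x": 0, "y": 0, "z": 0, "ax": 0, "ay": 0, "az": -4.9, "gripper": 1},
    {"x": 0, "y": 0, "z": 0, "ax": 0, "ay": 0, "az": -4.9, "gripper": 1},
    {"x": -1.9, "y": 34.6, "z": 0, "ax": 0, "ay": 0, "az": 0, "gripper": 1},
    {"x": -1.9, "y": 34.6, "z": 0, "ax": 0, "ay": 0, "az": 0, "gripper": 1},
  ],
)

```text
clock: 18.63
position: [0.5224, 0.2713, 0.1389]
ee_rot: [1.0, 0.025, 0.0, -0.0]
ft_force: [0.3, -1.5, 0.1]
grip_width: 0.163
grasp_force: 49.0
```

Request:
apply_moves(
  rows=[
    {"x": -1.9, "y": 34.6, "z": 0, "ax": 0, "ay": 0, "az": 0, "gripper": 1},
    {"x": -1.9, "y": 34.6, "z": 0, "ax": 0, "ay": 0, "az": 0, "gripper": 1},
    {"x": -1.9, "y": 34.6, "z": 0, "ax": 0, "ay": 0, "az": 0, "gripper": 1},
    {"x": -1.9, "y": 34.6, "z": 0, "ax": 0, "ay": 0, "az": 0, "gripper": 1},
    {"x": -1.9, "y": 34.6, "z": 0, "ax": 0, "ay": 0, "az": 0, "gripper": 1},
  ],
)

```text
clock: 19.05
position: [0.521, 0.0954, 0.1391]
ee_rot: [1.0, 0.023, 0.0, -0.001]
ft_force: [0.5, -0.3, -0.1]
grip_width: 0.168
grasp_force: 49.0
```

Request:
apply_moves(
  rows=[
    {"x": -1.9, "y": 34.6, "z": 0, "ax": 0, "ay": 0, "az": 0, "gripper": 1},
    {"x": -1.9, "y": 34.6, "z": 0, "ax": 0, "ay": 0, "az": 0, "gripper": 1},
    {"x": -1.9, "y": 34.6, "z": 0, "ax": 0, "ay": 0, "az": 0, "gripper": 1},
    {"x": -1.9, "y": 34.6, "z": 0, "ax": 0, "ay": 0, "az": 0, "gripper": 1},
    {"x": -1.9, "y": 34.6, "z": 0, "ax": 0, "ay": 0, "az": 0, "gripper": 1},
  ],
)

```text
clock: 19.47
position: [0.5194, -0.0778, 0.1392]
ee_rot: [1.0, 0.023, 0.001, -0.001]
ft_force: [1.2, 0.5, -1.3]
grip_width: 0.162
grasp_force: 49.0
```

Request:
apply_moves(
  rows=[
    {"x": -1.9, "y": 34.6, "z": 0, "ax": 0, "ay": 0, "az": 0, "gripper": 1},
    {"x": -1.9, "y": 34.6, "z": 0, "ax": 0, "ay": 0, "az": 0, "gripper": 1},
    {"x": 0, "y": 0, "z": 0, "ax": 0, "ay": 0, "az": 0, "gripper": 1},
    {"x": 0, "y": 0, "z": 0, "ax": 0, "ay": 0, "az": 0, "gripper": 1},
    {"x": 0, "y": 0, "z": 0, "ax": 0, "ay": 0, "az": 0, "gripper": 1},
  ],
)

```text
clock: 19.88
position: [0.519, -0.1453, 0.1387]
ee_rot: [1.0, 0.023, 0.0, -0.0]
ft_force: [-0.2, 1.3, -0.6]
grip_width: 0.158
grasp_force: 49.1
```

```bash
python3 - <<'E'
from h import *
rel(.5567-.045+.012,-.152-.0015+.010,92.7,.036)
c=camera("wrist");np.savez("w6.npz",**c);cv2.imwrite("pics/w6.png",cv2.resize(c["color"],(480,360))[:,:,::-1]);rims(c)
E
```

```text
pos [ 519.  -145.3  138.7] yhead -87.4 tilt 0.05 q7 -1.08 t 19.9 w 0.158
az -0.1 then xyz mm [  4.7  -1.5 102.7]
60 [(0, 200, [0.6149, 0.0278], [0.6197, -0.0779]), (244, 421, [0.6207, -0.1011], [0.625, -0.1945])]
130 [(10, 202, [0.5792, 0.0283], [0.584, -0.0777]), (247, 417, [0.5852, -0.1026], [0.5894, -0.1964]), (459, 639, [0.5905, -0.2195], [0.595, -0.3187])]
200 [(21, 108, [0.5401, 0.0284], [0.5424, -0.022]), (121, 156, [0.5428, -0.0295], [0.5437, -0.0498]), (169, 205, [0.544, -0.0573], [0.545, -0.0782]), (251, 413, [0.5462, -0.1048], [0.5505, -0.1985]), (455, 556, [0.5516, -0.2227], [0.5543, -0.281]), (571, 639, [0.5547, -0.2897], [0.5565, -0.3289])]
270 [(32, 207, [0.4971, 0.0284], [0.502, -0.078]), (254, 408, [0.5033, -0.1066], [0.5076, -0.2001]), (450, 639, [0.5088, -0.2256], [0.5141, -0.3402])]
```

View pics/w6.png

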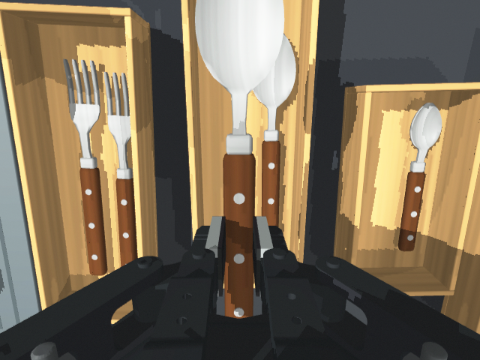

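The spoon is held over its tray, which also holds the other table spoon at (272,150), and the rims centre at y≈-0.153. I'm lowering and releasing it.

Request:
apply_moves(
  rows=[
    {"x": 4, "y": -3, "z": 25, "ax": 0, "ay": 0, "az": 0, "gripper": 1},
    {"x": 0, "y": 0, "z": 25, "ax": 0, "ay": 0, "az": 0, "gripper": 1},
    {"x": 0, "y": 0, "z": 25, "ax": 0, "ay": 0, "az": 0, "gripper": 1},
    {"x": 0, "y": 0, "z": 27, "ax": 0, "ay": 0, "az": 0, "gripper": 1},
    {"x": 0, "y": 0, "z": 0, "ax": 0, "ay": 0, "az": 0, "gripper": 1},
  ],
)

```text
clock: 20.35
position: [0.5204, -0.1397, 0.0323]
ee_rot: [1.0, 0.024, -0.003, -0.001]
ft_force: [-1.0, 0.9, -0.8]
grip_width: 0.163
grasp_force: 49.1
```

Request:
apply_moves(
  rows=[
    {"x": 0, "y": 0, "z": 0, "ax": 0, "ay": 0, "az": 0, "gripper": 0.62},
    {"x": 0, "y": 0, "z": 0, "ax": 0, "ay": 0, "az": 0, "gripper": 0.62},
    {"x": 0, "y": 0, "z": 0, "ax": 0, "ay": 0, "az": 0, "gripper": 0.62},
    {"x": 0, "y": 0, "z": 0, "ax": 0, "ay": 0, "az": 0, "gripper": 0.62},
    {"x": 0, "y": 0, "z": 0, "ax": 0, "ay": 0, "az": 0, "gripper": 0.62},
  ],
)

```text
clock: 20.77
position: [0.5235, -0.1422, 0.0374]
ee_rot: [1.0, 0.023, 0.001, -0.0]
ft_force: [-0.1, -0.3, -0.5]
grip_width: 0.383
grasp_force: 0.0
```

Request:
apply_moves(
  rows=[
    {"x": 0, "y": 0, "z": -30, "ax": 0, "ay": 0, "az": 0, "gripper": 0.62},
    {"x": 0, "y": 0, "z": -35, "ax": 0, "ay": 0, "az": 0, "gripper": 0.62},
    {"x": 0, "y": 0, "z": -35, "ax": 0, "ay": 0, "az": 0, "gripper": 0.45},
    {"x": 0, "y": 0, "z": 0, "ax": 0, "ay": 0, "az": 0, "gripper": 0.45},
    {"x": 0, "y": 0, "z": 0, "ax": 0, "ay": 0, "az": 0, "gripper": 0.45},
  ],
)

```text
clock: 21.18
position: [0.5241, -0.1424, 0.1385]
ee_rot: [1.0, 0.023, 0.002, -0.0]
ft_force: [0.4, 0.4, 0.3]
grip_width: 0.546
grasp_force: 0.0
```

```bash
python3 - <<'E'
from h import *
rel(.4736,.1245,100.4+0,.019)
c=camera("wrist");cv2.imwrite("pics/w7.png",cv2.resize(c["color"],(480,360))[:,:,::-1])
E
```

```text
pos [ 524.1 -142.4  138.5] yhead -87.4 tilt 0.25 q7 -1.08 t 21.2 w 0.546
az -7.8 then xyz mm [  -2.  -271.6  119.5]
```

View pics/w7.png

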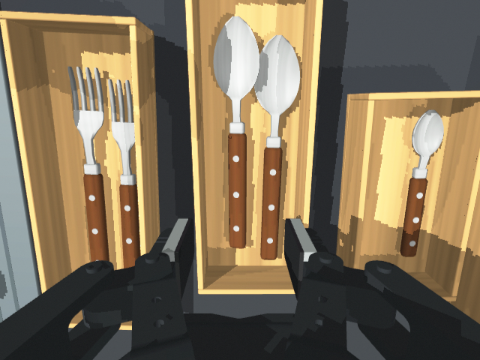

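The spoon lies in its tray next to the other one, at (237,190). Last is the teaspoon: I'm moving over to it and turning half round so the wrist has room for the return turn.

Request:
apply_moves(
  rows=[
    {"x": 0, "y": 0, "z": 0, "ax": 0, "ay": 0, "az": -3.9, "gripper": 0.45},
    {"x": 0, "y": 0, "z": 0, "ax": 0, "ay": 0, "az": -3.9, "gripper": 0.45},
    {"x": 0, "y": -34, "z": 0, "ax": 0, "ay": 0, "az": 0, "gripper": 0.45},
    {"x": 0, "y": -34, "z": 0, "ax": 0, "ay": 0, "az": 0, "gripper": 0.45},
    {"x": 0, "y": -34, "z": 0, "ax": 0, "ay": 0, "az": 0, "gripper": 0.45},
  ],
)

```text
clock: 21.65
position: [0.503, -0.0415, 0.1351]
ee_rot: [0.996, 0.09, -0.001, 0.0]
ft_force: [0.4, 0.7, -0.1]
grip_width: 0.549
grasp_force: 0.0
```

Request:
apply_moves(
  rows=[
    {"x": 0, "y": -34, "z": 0, "ax": 0, "ay": 0, "az": 0, "gripper": 0.45},
    {"x": 0, "y": -34, "z": 0, "ax": 0, "ay": 0, "az": 0, "gripper": 0.45},
    {"x": 0, "y": -34, "z": 0, "ax": 0, "ay": 0, "az": 0, "gripper": 0.45},
    {"x": 0, "y": -34, "z": 0, "ax": 0, "ay": 0, "az": 0, "gripper": 0.45},
    {"x": 0, "y": -34, "z": 0, "ax": 0, "ay": 0, "az": 0, "gripper": 0.45},
  ],
)

```text
clock: 22.07
position: [0.4722, 0.1267, 0.1354]
ee_rot: [0.996, 0.091, -0.001, 0.0]
ft_force: [0.5, -0.4, -0.1]
grip_width: 0.552
grasp_force: 0.0
```

Request:
apply_moves(
  rows=[
    {"x": 0, "y": 0, "z": 0, "ax": 0, "ay": 0, "az": -7.1, "gripper": 0.45},
    {"x": 0, "y": 0, "z": 0, "ax": 0, "ay": 0, "az": -7.1, "gripper": 0.45},
    {"x": 0, "y": 0, "z": 0, "ax": 0, "ay": 0, "az": -7.1, "gripper": 0.45},
    {"x": 0, "y": 0, "z": 0, "ax": 0, "ay": 0, "az": -7.1, "gripper": 0.45},
    {"x": 0, "y": 0, "z": 0, "ax": 0, "ay": 0, "az": -7.1, "gripper": 0.45},
  ],
)

```text
clock: 22.48
position: [0.4727, 0.125, 0.1352]
ee_rot: [0.92, 0.393, -0.001, 0.0]
ft_force: [0.3, 0.4, -0.3]
grip_width: 0.548
grasp_force: 0.0
```

Request:
apply_moves(
  rows=[
    {"x": 0, "y": 0, "z": 0, "ax": 0, "ay": 0, "az": -7.1, "gripper": 0.45},
    {"x": 0, "y": 0, "z": 0, "ax": 0, "ay": 0, "az": -7.1, "gripper": 0.45},
    {"x": 0, "y": 0, "z": 0, "ax": 0, "ay": 0, "az": -7.1, "gripper": 0.45},
    {"x": 0, "y": 0, "z": 0, "ax": 0, "ay": 0, "az": -7.1, "gripper": 0.45},
    {"x": 0, "y": 0, "z": 0, "ax": 0, "ay": 0, "az": -7.1, "gripper": 0.45},
  ],
)

```text
clock: 22.9
position: [0.4727, 0.1249, 0.1351]
ee_rot: [0.756, 0.655, -0.001, -0.0]
ft_force: [-0.9, 0.9, 0.5]
grip_width: 0.544
grasp_force: 0.0
```

Request:
apply_moves(
  rows=[
    {"x": 0, "y": 0, "z": 0, "ax": 0, "ay": 0, "az": -7.1, "gripper": 0.45},
    {"x": 0, "y": 0, "z": 0, "ax": 0, "ay": 0, "az": -7.1, "gripper": 0.45},
    {"x": 0, "y": 0, "z": 0, "ax": 0, "ay": 0, "az": -7.1, "gripper": 0.45},
    {"x": 0, "y": 0, "z": 0, "ax": 0, "ay": 0, "az": -7.1, "gripper": 0.45},
    {"x": 0, "y": 0, "z": 0, "ax": 0, "ay": 0, "az": -7.1, "gripper": 0.45},
  ],
)

```text
clock: 23.32
position: [0.4727, 0.125, 0.1351]
ee_rot: [0.52, 0.854, -0.001, -0.001]
ft_force: [0.8, 0.5, 0.4]
grip_width: 0.548
grasp_force: 0.0
```

Request:
apply_moves(
  rows=[
    {"x": 0, "y": 0, "z": 0, "ax": 0, "ay": 0, "az": -7.1, "gripper": 0.45},
    {"x": 0, "y": 0, "z": 0, "ax": 0, "ay": 0, "az": -7.1, "gripper": 0.45},
    {"x": 0, "y": 0, "z": 0, "ax": 0, "ay": 0, "az": -7.1, "gripper": 0.45},
    {"x": 0, "y": 0, "z": 0, "ax": 0, "ay": 0, "az": -7.1, "gripper": 0.45},
    {"x": 0, "y": 0, "z": 0, "ax": 0, "ay": 0, "az": -7.1, "gripper": 0.45},
  ],
)

```text
clock: 23.73
position: [0.4727, 0.125, 0.1351]
ee_rot: [0.235, 0.972, -0.001, -0.001]
ft_force: [0.2, -0.0, -1.1]
grip_width: 0.548
grasp_force: 0.0
```

Request:
apply_moves(
  rows=[
    {"x": 0, "y": 0, "z": 0, "ax": 0, "ay": 0, "az": -7.1, "gripper": 0.45},
    {"x": 0, "y": 0, "z": 0, "ax": 0, "ay": 0, "az": -7.1, "gripper": 0.45},
    {"x": 0, "y": 0, "z": 0, "ax": 0, "ay": 0, "az": -7.1, "gripper": 0.45},
    {"x": 0, "y": 0, "z": 0, "ax": 0, "ay": 0, "az": -7.1, "gripper": 0.45},
    {"x": 0, "y": 0, "z": 0, "ax": 0, "ay": 0, "az": -7.1, "gripper": 0.45},
  ],
)

```text
clock: 24.15
position: [0.4727, 0.125, 0.1351]
ee_rot: [-0.072, 0.997, -0.0, -0.001]
ft_force: [0.1, 1.0, 0.6]
grip_width: 0.549
grasp_force: 0.0
```

```bash
python3 - <<'E'
from h import *
rel(.4736,.1245,101,.019)
c=camera("wrist");im=c["color"].astype(int)
m=((im[:,:,0]-im[:,:,2]>50)&(im[:,:,0]<190)&(im[:,:,1]>25)).astype(np.uint8)
n,L,st,ce=cv2.connectedComponentsWithStats(m)
for i in range(1,n):
    if st[i,4]<500: continue
    ys,xs=np.where(L==i);p,a,l=axis(ray(c,np.c_[xs,ys],.012));print(ce[i].round(),p.round(4),round(a,1),round(l,3))
E
```

```text
pos [472.7 125.  135.1] yhead 98.3 tilt 0.13 q7 1.43 t 24.1 w 0.549
az -2.7 then xyz mm [ -1.   -0.6 116.1]
[ 81. 145.] [ 0.4717 -0.0204] 16.7 0.21
[167. 125.] [0.4214 0.0203] -6.7 0.082
[319. 245.] [0.4796 0.1264] 10.1 0.078
```

Request:
apply_moves(
  rows=[
    {"x": 0, "y": 0, "z": 30, "ax": 0, "ay": 0, "az": -2, "gripper": 0.45},
    {"x": 0, "y": 0, "z": 34, "ax": 0, "ay": 0, "az": 0, "gripper": 0.45},
    {"x": 0, "y": 0, "z": 33, "ax": 0, "ay": 0, "az": 0, "gripper": 0.45},
    {"x": 0, "y": 0, "z": 20, "ax": 0, "ay": 0, "az": 0, "gripper": 0.45},
    {"x": 0, "y": 0, "z": 0, "ax": 0, "ay": 0, "az": 0, "gripper": 0.45},
  ],
)

```text
clock: 24.62
position: [0.4701, 0.1238, 0.0148]
ee_rot: [-0.085, 0.996, -0.002, -0.004]
ft_force: [-1.5, 0.2, -0.2]
grip_width: 0.551
grasp_force: 0.0
```

Request:
apply_moves(
  rows=[
    {"x": 0, "y": 0, "z": 0, "ax": 0, "ay": 0, "az": 0, "gripper": 0.7},
    {"x": 0, "y": 0, "z": 0, "ax": 0, "ay": 0, "az": 0, "gripper": 1},
    {"x": 0, "y": 0, "z": 0, "ax": 0, "ay": 0, "az": 0, "gripper": 1},
    {"x": 0, "y": 0, "z": 0, "ax": 0, "ay": 0, "az": 0, "gripper": 1},
    {"x": 0, "y": 0, "z": 0, "ax": 0, "ay": 0, "az": 0, "gripper": 1},
  ],
)

```text
clock: 25.03
position: [0.4746, 0.1256, 0.0208]
ee_rot: [-0.086, 0.996, 0.001, 0.001]
ft_force: [-1.9, -1.3, 7.7]
grip_width: 0.139
grasp_force: 49.2
```

Request:
apply_moves(
  rows=[
    {"x": 0, "y": 0, "z": -10, "ax": 0, "ay": 0, "az": 0, "gripper": 1},
    {"x": 0, "y": 0, "z": -30, "ax": 0, "ay": 0, "az": 0, "gripper": 1},
    {"x": 0, "y": 0, "z": -40, "ax": 0, "ay": 0, "az": 0, "gripper": 1},
    {"x": 0, "y": 0, "z": -40, "ax": 0, "ay": 0, "az": 0, "gripper": 1},
    {"x": 0, "y": 0, "z": 0, "ax": 0, "ay": 0, "az": 0, "gripper": 1},
  ],
)

```text
clock: 25.45
position: [0.4774, 0.1261, 0.1474]
ee_rot: [-0.086, 0.996, 0.002, 0.005]
ft_force: [1.9, 0.4, -0.4]
grip_width: 0.133
grasp_force: 48.9
```

```bash
python3 - <<'E'
from h import *
rel(.5143-.03+.008,-.2875-.002+.010,100.,.036)
E
```

```text
pos [477.4 126.1 147.4] yhead 99.8 tilt 0.66 q7 1.46 t 25.4 w 0.133
az -0.2 then xyz mm [  56.9 -402.4  109.2]
```

Request:
apply_moves(
  rows=[
    {"x": 4.7, "y": -33.5, "z": 0, "ax": 0, "ay": 0, "az": 0, "gripper": 1},
    {"x": 4.7, "y": -33.5, "z": 0, "ax": 0, "ay": 0, "az": 0, "gripper": 1},
    {"x": 4.7, "y": -33.5, "z": 0, "ax": 0, "ay": 0, "az": 0, "gripper": 1},
    {"x": 4.7, "y": -33.5, "z": 0, "ax": 0, "ay": 0, "az": 0, "gripper": 1},
    {"x": 4.7, "y": -33.5, "z": 0, "ax": 0, "ay": 0, "az": 0, "gripper": 1},
  ],
)

```text
clock: 25.87
position: [0.4793, -0.0454, 0.1405]
ee_rot: [-0.086, 0.996, 0.001, 0.001]
ft_force: [0.1, -0.2, 0.1]
grip_width: 0.139
grasp_force: 48.9
```

Request:
apply_moves(
  rows=[
    {"x": 4.7, "y": -33.5, "z": 0, "ax": 0, "ay": 0, "az": 0, "gripper": 1},
    {"x": 4.7, "y": -33.5, "z": 0, "ax": 0, "ay": 0, "az": 0, "gripper": 1},
    {"x": 4.7, "y": -33.5, "z": 0, "ax": 0, "ay": 0, "az": 0, "gripper": 1},
    {"x": 4.7, "y": -33.5, "z": 0, "ax": 0, "ay": 0, "az": 0, "gripper": 1},
    {"x": 4.7, "y": -33.5, "z": 0, "ax": 0, "ay": 0, "az": 0, "gripper": 1},
  ],
)

```text
clock: 26.28
position: [0.485, -0.2144, 0.1405]
ee_rot: [-0.086, 0.996, 0.0, 0.001]
ft_force: [0.1, -0.0, 0.0]
grip_width: 0.13
grasp_force: 48.9
```

Request:
apply_moves(
  rows=[
    {"x": 4.7, "y": -33.5, "z": 0, "ax": 0, "ay": 0, "az": 0, "gripper": 1},
    {"x": 4.7, "y": -33.5, "z": 0, "ax": 0, "ay": 0, "az": 0, "gripper": 1},
    {"x": 0, "y": 0, "z": 0, "ax": 0, "ay": 0, "az": 7.1, "gripper": 1},
    {"x": 0, "y": 0, "z": 0, "ax": 0, "ay": 0, "az": 7.1, "gripper": 1},
    {"x": 0, "y": 0, "z": 0, "ax": 0, "ay": 0, "az": 7.1, "gripper": 1},
  ],
)

```text
clock: 26.7
position: [0.487, -0.2815, 0.1403]
ee_rot: [0.103, 0.995, 0.0, 0.0]
ft_force: [0.8, 0.1, -0.4]
grip_width: 0.133
grasp_force: 48.9
```

Request:
apply_moves(
  rows=[
    {"x": 0, "y": 0, "z": 0, "ax": 0, "ay": 0, "az": 7.1, "gripper": 1},
    {"x": 0, "y": 0, "z": 0, "ax": 0, "ay": 0, "az": 7.1, "gripper": 1},
    {"x": 0, "y": 0, "z": 0, "ax": 0, "ay": 0, "az": 7.1, "gripper": 1},
    {"x": 0, "y": 0, "z": 0, "ax": 0, "ay": 0, "az": 7.1, "gripper": 1},
    {"x": 0, "y": 0, "z": 0, "ax": 0, "ay": 0, "az": 7.1, "gripper": 1},
  ],
)

```text
clock: 27.12
position: [0.4875, -0.2803, 0.1403]
ee_rot: [0.401, 0.916, 0.001, 0.0]
ft_force: [-0.0, -0.9, 0.2]
grip_width: 0.137
grasp_force: 48.9
```

Request:
apply_moves(
  rows=[
    {"x": 0, "y": 0, "z": 0, "ax": 0, "ay": 0, "az": 7.1, "gripper": 1},
    {"x": 0, "y": 0, "z": 0, "ax": 0, "ay": 0, "az": 7.1, "gripper": 1},
    {"x": 0, "y": 0, "z": 0, "ax": 0, "ay": 0, "az": 7.1, "gripper": 1},
    {"x": 0, "y": 0, "z": 0, "ax": 0, "ay": 0, "az": 7.1, "gripper": 1},
    {"x": 0, "y": 0, "z": 0, "ax": 0, "ay": 0, "az": 7.1, "gripper": 1},
  ],
)

```text
clock: 27.53
position: [0.4876, -0.2801, 0.1403]
ee_rot: [0.661, 0.751, 0.001, 0.0]
ft_force: [-0.5, 0.3, -1.1]
grip_width: 0.134
grasp_force: 48.9
```

Request:
apply_moves(
  rows=[
    {"x": 0, "y": 0, "z": 0, "ax": 0, "ay": 0, "az": 7.1, "gripper": 1},
    {"x": 0, "y": 0, "z": 0, "ax": 0, "ay": 0, "az": 7.1, "gripper": 1},
    {"x": 0, "y": 0, "z": 0, "ax": 0, "ay": 0, "az": 7.1, "gripper": 1},
    {"x": 0, "y": 0, "z": 0, "ax": 0, "ay": 0, "az": 7.1, "gripper": 1},
    {"x": 0, "y": 0, "z": 0, "ax": 0, "ay": 0, "az": 7.1, "gripper": 1},
  ],
)

```text
clock: 27.95
position: [0.4876, -0.28, 0.1401]
ee_rot: [0.858, 0.513, 0.001, -0.0]
ft_force: [-0.1, -0.4, -0.2]
grip_width: 0.135
grasp_force: 48.9
```

Request:
apply_moves(
  rows=[
    {"x": 0, "y": 0, "z": 0, "ax": 0, "ay": 0, "az": 7.1, "gripper": 1},
    {"x": 0, "y": 0, "z": 0, "ax": 0, "ay": 0, "az": 7.1, "gripper": 1},
    {"x": 0, "y": 0, "z": 0, "ax": 0, "ay": 0, "az": 7.1, "gripper": 1},
    {"x": 0, "y": 0, "z": 0, "ax": 0, "ay": 0, "az": 7.1, "gripper": 1},
    {"x": 0, "y": 0, "z": 0, "ax": 0, "ay": 0, "az": 7.1, "gripper": 1},
  ],
)

```text
clock: 28.37
position: [0.4875, -0.2801, 0.1401]
ee_rot: [0.974, 0.227, 0.001, -0.0]
ft_force: [0.6, -0.3, -0.5]
grip_width: 0.137
grasp_force: 48.9
```

Request:
apply_moves(
  rows=[
    {"x": 0, "y": 0, "z": 0, "ax": 0, "ay": 0, "az": 7.1, "gripper": 1},
    {"x": 0, "y": 0, "z": 0, "ax": 0, "ay": 0, "az": 7.1, "gripper": 1},
    {"x": 0, "y": 0, "z": 0, "ax": 0, "ay": 0, "az": 7.1, "gripper": 1},
    {"x": 0, "y": 0, "z": 0, "ax": 0, "ay": 0, "az": 1.4, "gripper": 1},
    {"x": 0, "y": 0, "z": 0, "ax": 0, "ay": 0, "az": 0, "gripper": 1},
  ],
)

```text
clock: 28.78
position: [0.4875, -0.2802, 0.1399]
ee_rot: [0.999, 0.035, 0.0, -0.0]
ft_force: [1.3, -0.5, -0.9]
grip_width: 0.133
grasp_force: 48.9
```

```bash
python3 - <<'E'
from h import *
rel(.5143-.03+.008,-.2875-.002+.010,93.8,.036)
c=camera("wrist");np.savez("w8.npz",**c);cv2.imwrite("pics/w8.png",c["color"][:,:,::-1]);rims(c)
im=c["color"]; 
E
```

```text
pos [ 487.5 -280.2  139.9] yhead -86.0 tilt 0.07 q7 -0.53 t 28.8 w 0.133
az 0.2 then xyz mm [  4.7  -0.3 103.9]
60 [(0, 85, [0.5791, -0.1039], [0.5823, -0.149]), (98, 127, [0.5828, -0.1559], [0.5839, -0.1712]), (167, 198, [0.5854, -0.1924], [0.5865, -0.2089]), (247, 423, [0.5884, -0.2348], [0.5949, -0.328]), (461, 508, [0.5964, -0.3481], [0.5981, -0.373]), (528, 639, [0.5989, -0.3836], [0.603, -0.4422])]
130 [(0, 202, [0.5429, -0.0986], [0.5508, -0.2107]), (250, 419, [0.5527, -0.2373], [0.5593, -0.3309]), (453, 494, [0.5606, -0.3497], [0.5622, -0.3724]), (526, 546, [0.5635, -0.3901], [0.5643, -0.4011]), (579, 639, [0.5656, -0.4194], [0.5679, -0.4525])]
200 [(0, 206, [0.5031, -0.0929], [0.5116, -0.2127]), (253, 414, [0.5136, -0.24], [0.5202, -0.3334]), (444, 486, [0.5214, -0.3508], [0.5232, -0.3752]), (515, 534, [0.5244, -0.392], [0.5251, -0.403]), (564, 630, [0.5264, -0.4203], [0.5291, -0.4586])]
270 [(0, 22, [0.4594, -0.0866], [0.4603, -0.1001]), (36, 210, [0.461, -0.1086], [0.4685, -0.2149]), (256, 409, [0.4705, -0.2429], [0.4772, -0.3362]), (436, 613, [0.4783, -0.3526], [0.486, -0.4604])]
```

View pics/w8.png

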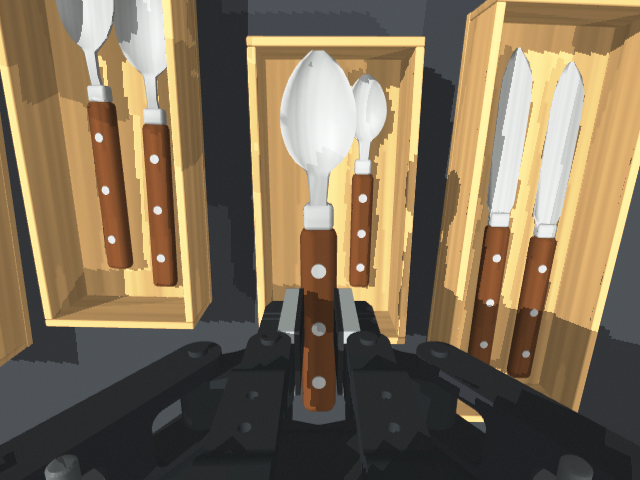

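The teaspoon is held over the short tray, with that tray's own teaspoon at (362,220) and the rims centred at y≈-0.289. I'm lowering and releasing it.

Request:
apply_moves(
  rows=[
    {"x": 2.5, "y": -2, "z": 25, "ax": 0, "ay": 0, "az": 0, "gripper": 1},
    {"x": 0, "y": 0, "z": 25, "ax": 0, "ay": 0, "az": 0, "gripper": 1},
    {"x": 0, "y": 0, "z": 25, "ax": 0, "ay": 0, "az": 0, "gripper": 1},
    {"x": 0, "y": 0, "z": 28, "ax": 0, "ay": 0, "az": 0, "gripper": 1},
    {"x": 0, "y": 0, "z": 0, "ax": 0, "ay": 0, "az": 0, "gripper": 1},
  ],
)

```text
clock: 29.25
position: [0.4877, -0.2765, 0.0324]
ee_rot: [0.999, 0.036, -0.002, -0.002]
ft_force: [-0.9, 1.7, -1.1]
grip_width: 0.132
grasp_force: 48.9
```

Request:
apply_moves(
  rows=[
    {"x": 0, "y": 0, "z": 0, "ax": 0, "ay": 0, "az": 0, "gripper": 0.64},
    {"x": 0, "y": 0, "z": 0, "ax": 0, "ay": 0, "az": 0, "gripper": 0.64},
    {"x": 0, "y": 0, "z": 0, "ax": 0, "ay": 0, "az": 0, "gripper": 0.64},
    {"x": 0, "y": 0, "z": 0, "ax": 0, "ay": 0, "az": 0, "gripper": 0.64},
    {"x": 0, "y": 0, "z": 0, "ax": 0, "ay": 0, "az": 0, "gripper": 0.64},
  ],
)

```text
clock: 29.67
position: [0.4902, -0.2785, 0.0373]
ee_rot: [0.999, 0.034, 0.001, 0.0]
ft_force: [-0.1, 0.5, -0.8]
grip_width: 0.359
grasp_force: 0.0
```

Request:
apply_moves(
  rows=[
    {"x": 0, "y": 0, "z": -30, "ax": 0, "ay": 0, "az": 0, "gripper": 0.64},
    {"x": 0, "y": 0, "z": -35, "ax": 0, "ay": 0, "az": 0, "gripper": 0.64},
    {"x": 0, "y": 0, "z": -35, "ax": 0, "ay": 0, "az": 0, "gripper": 0.64},
    {"x": 0, "y": 0, "z": -35, "ax": 0, "ay": 0, "az": 0, "gripper": 0.64},
    {"x": 0, "y": 0, "z": -35, "ax": 0, "ay": 0, "az": 0, "gripper": 0.64},
  ],
)

```text
clock: 30.08
position: [0.4892, -0.2786, 0.2083]
ee_rot: [0.999, 0.034, -0.0, 0.0]
ft_force: [1.4, 0.1, -0.5]
grip_width: 0.358
grasp_force: 0.0
```

Request:
apply_moves(
  rows=[
    {"x": -30, "y": -10, "z": -20, "ax": 0, "ay": 0, "az": 0, "gripper": 0.64},
    {"x": -30, "y": -10, "z": -20, "ax": 0, "ay": 0, "az": 0, "gripper": 0.64},
    {"x": 0, "y": 0, "z": -20, "ax": 0, "ay": 0, "az": 0, "gripper": 0.64},
    {"x": 0, "y": 0, "z": 0, "ax": 0, "ay": 0, "az": 0, "gripper": 0.64},
    {"x": 0, "y": 0, "z": 0, "ax": 0, "ay": 0, "az": 0, "gripper": 0.64},
  ],
)

```text
clock: 30.5
position: [0.4478, -0.2656, 0.2579]
ee_rot: [0.999, 0.034, 0.001, -0.001]
ft_force: [-0.0, -0.6, -0.5]
grip_width: 0.359
grasp_force: 0.0
```

```bash
python3 - <<'E'
from h import *
c=camera("wrist");cv2.imwrite("pics/w9.png",c["color"][:,:,::-1])
im=c["color"].astype(int)
m=((im[:,:,0]-im[:,:,2]>50)&(im[:,:,0]<175)&(im[:,:,1]<85)).astype(np.uint8)
n,L,st,ce=cv2.connectedComponentsWithStats(m)
for i in range(1,n):
    if st[i,4]<400: continue
    ys,xs=np.where(L==i);p,a,l=axis(ray(c,np.c_[xs,ys],.014));print(ce[i].round(),p.round(4),round(a,1),round(l,3))
E
```

```text
[193. 124.] [ 0.5086 -0.1452] -176.3 0.108
[228. 136.] [ 0.4973 -0.1772] -178.0 0.108
[ 54. 159.] [ 0.4658 -0.0142] -179.2 0.107
[370. 161.] [ 0.4906 -0.3109] -176.2 0.078
[338. 169.] [ 0.4817 -0.2814] -175.7 0.078
[462. 198.] [ 0.4473 -0.4036] -176.2 0.108
[493. 213.] [ 0.442  -0.4348] -177.0 0.108
```

View pics/w9.png

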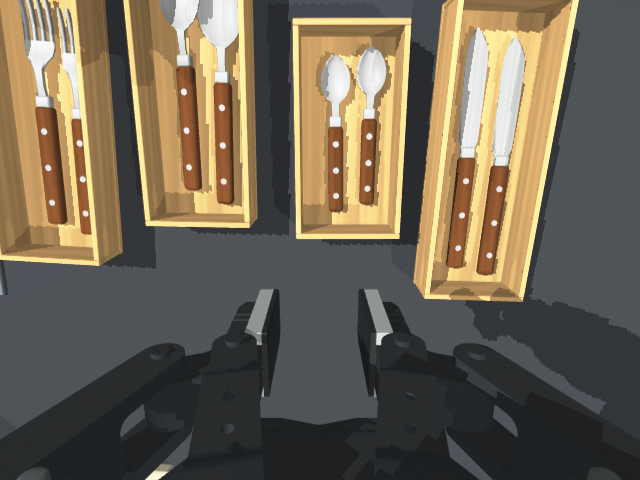

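All four pieces lie flat in their own trays: spoon (188,125), fork (50,165), teaspoon (335,165) and knife (460,210). Their positions along the trays are about -47, -48, -31 and -55 mm, all well within tolerance.

```bash
python3 -c "
from workcell import *
print(hand_in())"
```

```text
the job is handed in; nothing more can be done
None
```

The job is handed in: the last view showed the knife, fork, spoon and teaspoon lying flat in their own trays, handles to the robot; the arm stayed clear of the mug and jar, and no verdict came back.

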